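Strip the door rollers from the test stands

TASK

First shut the air valve fully, so that its lever lies across the pipe. Then pull every spring clip sideways out of its axle pin and lay it flat in the low aluminium tray, and lift all three rollers off their axles into the grey crate. When all of it is put away, and not before, open the air valve again fully, and leave the other things on the bench where they are.

Things in the scene. Friction and masses are not known exactly. Their poses are not given: they have to be found in the camera images.
- stand_a: Sizes here and below in mm. The right of three fixed axle stands (seen by the robot): dark steel plate 90 x 90 x 10, on it a shoulder 32 across up to height 34, then a vertical steel axle pin 14 across up to height 82. The pin is cross-drilled along the stand's own x axis, 6 x 6.4 hole centred at height 66. Origin: under the axle, on the bench; z up. Yaw up to 0.45 rad.
- stand_b: Sizes here and below in mm. The middle of three fixed axle stands (seen by the robot): dark steel plate 90 x 90 x 10, on it a shoulder 32 across up to height 34, then a vertical steel axle pin 14 across up to height 82. The pin is cross-drilled along the stand's own x axis, 6 x 6.4 hole centred at height 66. Origin: under the axle, on the bench; z up. Yaw up to 0.45 rad.
- stand_c: Sizes here and below in mm. The left of three fixed axle stands (seen by the robot): dark steel plate 90 x 90 x 10, on it a shoulder 32 across up to height 34, then a vertical steel axle pin 14 across up to height 82. The pin is cross-drilled along the stand's own x axis, 6 x 6.4 hole centred at height 66. Origin: under the axle, on the bench; z up. Yaw up to 0.45 rad.
- roller_a: Black door roller on the right stand's axle, a ring 50 outside, 17 bore, 24 high, 50 to 100 g. Origin: centre of its underside (34 above the bench when on the stand); z along its axis. It lifts straight up off the axle once the clip above it is out; the axle stands 48 above the seat.
- roller_b: Black door roller on the middle stand's axle, a ring 50 outside, 17 bore, 24 high, 50 to 100 g. Origin: centre of its underside (34 above the bench when on the stand); z along its axis. It lifts straight up off the axle once the clip above it is out; the axle stands 48 above the seat.
- roller_c: Black door roller on the left stand's axle, a ring 50 outside, 17 bore, 24 high, 50 to 100 g. Origin: centre of its underside (34 above the bench when on the stand); z along its axis. It lifts straight up off the axle once the clip above it is out; the axle stands 48 above the seat.
- clip_a: Looped spring clip of 5 wire, 25 g, in the right stand's pin above the roller; None if missing. Origin: loop's centre, mid-wire. Loop 41 long (x), 32 wide over its straight sides (y, 24 long). Straight leg along +x, y = 0, to the tip at x = 70; second leg beside it, y = +10 to +14, to x = 66. z square to the flat clip. The loop is open inside.
- clip_b: Looped spring clip of 5 wire, 25 g, in the middle stand's pin above the roller; None if missing. Shape and axes as clip_a. Fitted, each clip is level, 66 above the bench, its x along the stand's x, loop's centre at the stand's x = -52, outside the roller's rim; straight leg through the cross hole, second leg outside the pin.
- clip_c: Looped spring clip of 5 wire, 25 g, in the left stand's pin above the roller; None if missing. Shape and axes as clip_a, fitted as clip_b. A spring in the hole holds each leg: 3 to 8 N slides it out along the clip's -x; it leaves the hole after 25 and is clear of the roller after 45.
- tray: Low open aluminium tray for the clips, loose, 0.5 kg: 170 (x) x 200 (y) x 25 high, walls and floor 4 thick. Origin: centre of its underside. It stands on the robot's side of the stands, left or right, and changes places with the crate.
- crate: Open grey plastic crate for the rollers, loose, 0.6 kg: 170 (x) x 240 (y) x 45 high, walls and floor 5 thick. Origin: centre of its underside.
- valve: Fixed brass ball valve on a foot at the left, in an air line; origin on the bench under the handle's vertical stem, its pipe along its own x axis (away from the robot), pipe 36 to 44 across centred at height 50. Turned by up to 0.25 rad about z.
- valve_handle (a joint): Angle of the valve's lever about its vertical stem, rad: 0 = fully open (lever along the pipe, pointing to the valve's -x), 1.57 = fully shut (lever across the pipe, pointing to the valve's -y); positive is anticlockwise from above; stops at both ends. It stays where it is left; turning takes about 0.3 N m. It may start up to 0.3 rad off the open stop.
- handle_grip (a point): Middle of the black grip sleeve on the valve's lever, 85 from the stem's axis, 96 above the bench. The sleeve is 85 long, 16 wide and 14 high; its end is 124 from the stem. Its orientation turns with the lever: its -x points outward along the lever.
- tape: Bystander: roll of blue tape, 64 across, 24 high. Origin: underside.
- spool: Bystander: grey wire spool, 60 across, 36 high. Origin: underside.
- screwdriver: Bystander: screwdriver, 200 long, lying.
- step_bit: Bystander: lying brass-coloured step bit, 24 across, 100 long.
- lube_can: Bystander: grey can, 54 across, 150 high, standing. Origin: underside.
- carton: Bystander: small cardboard box 70 x 50 x 40. Origin: underside.
Not all that is in view belongs to the job. What is shaped like the roller_c but green or orange is not meant.

How it is judged:
By the outcome, as a careful person would: the job done as asked, in the order asked, and still so for the second after the job is handed in, with the robot touching nothing.
Of clip_a, clip_b, clip_c only 2 to 3 are there at a start; the rules pass over those that are not, and their reading is None.
At some moment in a run one of tray, crate may be knocked a few centimetres aside while the robot is not near it.
Once in a run the grip may slacken for a moment while it holds something.
It also fails if it takes over 210 s, if anything falls off the work surface, if the arm or the gripper's body presses on something with over 40 N, if the wrist force passes 120 N, or if a joint passes its speed limit or range.

ROBOT

A 6-joint arm with a two-finger parallel gripper is mounted at the origin on the work surface. World frame = base frame: x ahead of the robot, y to its left, z up, the work surface at z = 0. Lengths are in m, angles in rad, forces in N, time in s.
With the tool pointing down it reaches from about 0.325 to 0.85 m from the base axis. Payload 4.4 kg.
Tool frame: the origin (TCP) lies at the very end of the fingers, on their centre line; the grasp point (between the pads) lies 19 mm behind it; z points along the fingers, y is the line along which they close (so a half turn about z gives the same grasp; the last joint's range is limited). The gripper opens to 94 mm and grips with 3 to 60 N. Pads are 16 mm wide; open, the fingers measure 119 mm over their backs; the gripper's body (75 mm by 177 mm) begins 78 mm behind the grasp point.
Start: joints at [1.095, 0.207, 1.542, -0, 1.393, -0.15], TCP at [0.184, 0.545, 0.168] pointing down, gripper open.
Joint ranges: [-2.73, 2.73], [-0.86, 2.22], [0.23, 2.46], [-1.11, 4.25], [0.08, 2.63], [-2.82, 2.82]. Speed limits (rad/s): [2.79, 2.79, 3.14, 3.14, 3.14, 3.14].

INTERFACE

Orientations are given as a unit quaternion [w, x, y, z].
In Python, from station import r, viewer gives the robot as it stands.
- The arm moves only by the tool drive_tool, never from a script. Its argument "steps" is one flat list of numbers, 6 for each row, row after row: the shift along the tool's x, y, z in m, then the turn, a rotation vector about the tool's x, y, z in degrees. A call has exactly 8 rows; each row is the pose to reach, as a shift and turn from the pose commanded when the call began, along the tool's axes at that moment; what a row does not reach only later rows make up. A row lasts 1/8 s, in which the tool goes at most 62.5 mm and 10.7 degrees, less where a joint would pass 70% of its speed; a pose out of reach is approached as far as the arm can. A call with a gripper value outside its range is refused whole. "claw" is the finger opening in m, from 0 to 0.094, set as the call begins (left out, the last holds). The fingers move at their own pace and stop on an object; "grip_force" is the grip in N (left out, the last holds). Time passes only in rows, so rows that repeat a pose let the fingers close, or fill a call up. It gives the time, the measured TCP pose, the force, the opening and the grip force at its end, in the units of the state.
- r.get_state(): the state, without advancing time (a new reading comes with each control period).
- viewer.get_image(name): name is "side" or "top" or "wrist"; returns a dict with "image" (420x560x3 uint8, red, green, blue), "intrinsics" (3x3 intrinsics, pixels), "dist" ([k1, k2, p1, p2, k3] as OpenCV has them; the pictures are not rectified), "camera_from_world" (4x4, takes a point from world to camera coordinates). Camera axes: x right, y down, z forward; pixel columns grow to the right and rows downward; lengths in m; the calibration is good to about 2 mm. A picture is of the moment at which its call begins. There is no depth.
- r.close_job(): hands the job in; it is judged then, once.
The state is a dict: "time": time; "qpos": joint angles; "joint_velocities": joint speeds; "effort": joint torques, N m; "position": TCP position; "eef_rot": TCP orientation; "force": force on the tool from outside, world axes, zero at the start; "ft_torque": the same for the moment, N m; "opening": finger opening in m; "grip_force": force on a finger pad.
Only numpy, scipy, OpenCV 4.12 (cv2) and the standard library are available. Lean on these libraries where they do the work, as an engineer would, in place of code of your own. Each camera call takes 0.05 s, during which the arm holds its last target. There are 200 camera calls.

## Working session

There is one attempt and no reset: what is moved stays moved. The work goes in short steps, Python scripts to look and compute and a tool call to move; the robot and the scene stay as the last step left them, time stands still between calls to the robot, and variables do not carry over. Pictures are saved under pics/ and viewed, at most 14 in all, crops included, and the job is handed in when it is done.

Besides the shell and the picture viewer there is one more tool, called after "Call:" as name(argument=value, ...) on one line, values as JSON. drive_tool: Moves the arm, as the interface text tells. Its arguments: {"type":"object","properties":{"steps":{"type":"array","items":{"type":"number"}},"claw":{"type":"number"},"grip_force":{"type":"number"}},"required":["steps"]}

```bash
ls; mkdir -p pics; cat > h.py <<'E'
import numpy as np, cv2
from station import r, viewer
def grab(n,f=None):
    d=viewer.get_image(n)
    if f: cv2.imwrite('pics/'+f,cv2.cvtColor(d['image'],cv2.COLOR_RGB2BGR))
    return d
def ray(d,uv):
    K=np.array(d['intrinsics']);D=np.array(d['dist']);T=np.array(d['camera_from_world'])
    p=cv2.undistortPoints(np.array(uv,float).reshape(-1,1,2),K,D).reshape(-1,2)
    R=T[:3,:3];c=-R.T@T[:3,3]
    return c,(np.c_[p,np.ones(len(p))])@R
def onz(d,uv,z):
    c,v=ray(d,uv)
    return c+v*((z-c[2])/v[:,2])[:,None]
def proj(d,P):
    T=np.array(d['camera_from_world'])
    rv=cv2.Rodrigues(T[:3,:3])[0]
    return cv2.projectPoints(np.array(P,float).reshape(-1,1,3),rv,T[:3,3].copy(),np.array(d['intrinsics']),np.array(d['dist']))[0].reshape(-1,2)
E
python3 - <<'E'
from h import *
for n in('top','side','wrist'):
    d=grab(n,n+'0.png'); T=np.array(d['camera_from_world']); print(n,-T[:3,:3].T@T[:3,3], T[2,:3])
s=r.get_state();print({k:np.round(v,3) for k,v in s.items()})
E
```

```text
pics
top [ 0.51110271 -0.00492467  1.18303213] [ 0.0688404  -0.02176819 -0.99739017]
side [0.27791829 1.3026539  0.89324821] [ 0.20212015 -0.83667417 -0.50904201]
wrist [0.11864822 0.5665015  0.38335295] [ 0.22316872 -0.07838731 -0.97162295]
{'time': np.float64(0.15), 'qpos': array([ 1.094,  0.207,  1.543,  0.   ,  1.394, -0.151]), 'joint_velocities': array([ 0.001, -0.003, -0.005, -0.001, -0.001,  0.001]), 'effort': array([ 1.0000e-03, -3.7131e+01, -2.8181e+01,  7.0000e-02,  3.3000e-02,
       -0.0000e+00]), 'position': array([0.184, 0.544, 0.167]), 'eef_rot': array([-0.   ,  0.162,  0.987, -0.001]), 'force': array([-0.094,  0.009, -0.205]), 'ft_torque': array([-0.025, -0.037, -0.034]), 'grip_force': np.float64(0.0), 'opening': np.float64(0.094)}
```

View pics/top0.png

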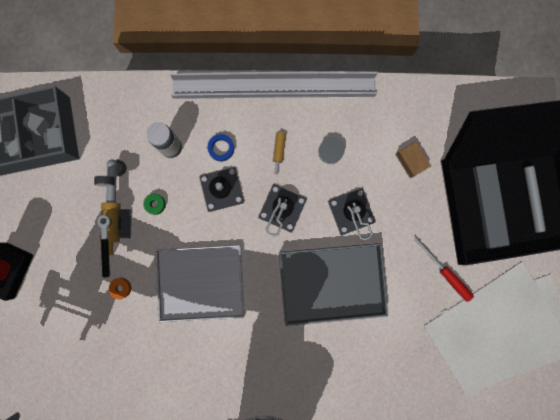

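View pics/side0.png

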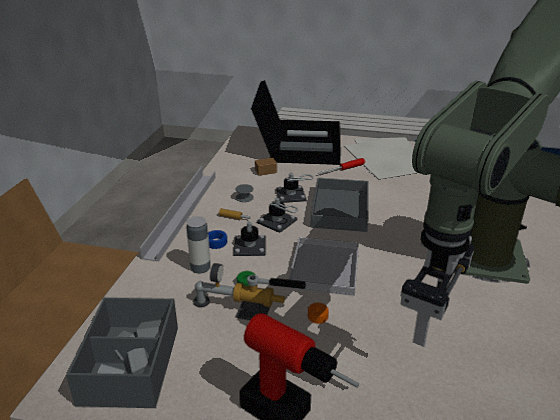

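Top view: valve stem at about (104,221), with its lever towards (105,275), so it is near open. Stand_c (221,187) has no clip. Stand_b (283,207) and stand_a (351,211) both have clips. The tray is at (201,283) and the crate at (333,283).

Things that could be mistaken:
- **Rollers:** the black ones are at (221,187), (283,207) and (351,211). The green (154,204) and orange (120,288) rings are decoys, as are the blue tape (221,147) and the spool (332,148).
- **Crate:** the low grey box (333,283) is the crate. The divided bin (30,125) is not.
- **Tray:** the bright aluminium box at (201,283).

I'll check these in one close crop.

```bash
python3 - <<'E'
from h import *
d=grab('top'); im=cv2.cvtColor(d['image'],cv2.COLOR_RGB2BGR)
a=cv2.resize(im[160:250,190:390],None,fx=4,fy=4,interpolation=cv2.INTER_CUBIC)
a=cv2.convertScaleAbs(a,alpha=1.6)
b=cv2.resize(im[150:300,80:270],None,fx=1.6,fy=1.6,interpolation=cv2.INTER_CUBIC)
o=np.zeros((600,800,3),np.uint8);o[:360]=a;o[360:,:304]=cv2.convertScaleAbs(b,alpha=1.5)
c=cv2.resize(im[230:330,270:400],None,fx=2.4,fy=2.4);o[360:,310:622]=cv2.convertScaleAbs(c,alpha=1.5)
cv2.imwrite('pics/c1.png',o)
E
```

```text
(no output)
```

View pics/c1.png

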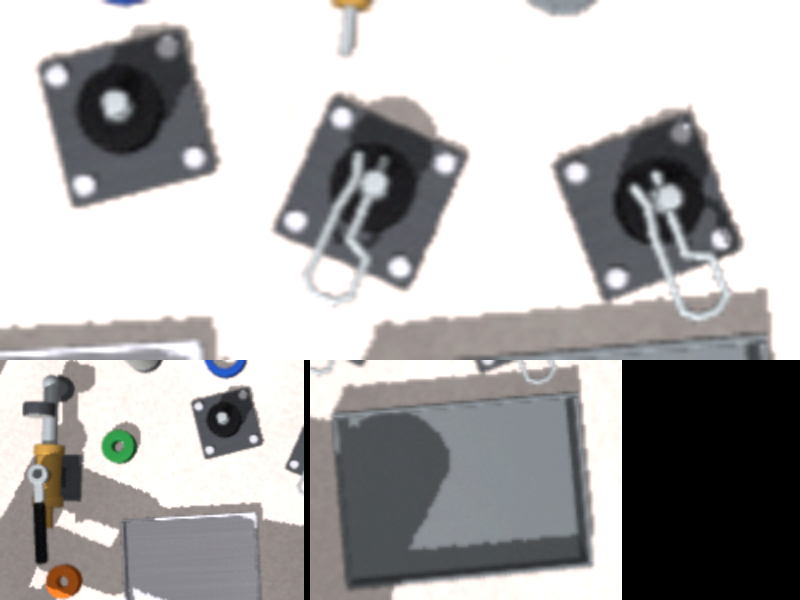

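Crop: stand pins c (219,186), b (284,206) and a (357,210), all with black rollers. Clips sit on b and a, with loops towards the robot. The valve stem is at (104,221) and the lever end at (105,276).

```bash
python3 - <<'E'
from h import *
d=grab('top')
f=lambda L:np.array(L)/4.+[190,160]-[.4,.4]
S={'c':[(57,76),(168,47),(195,157),(84,184)],'b':[(341,118),(445,162),(400,267),(295,221)],'a':[(576,173),(681,132),(721,238),(616,278)]}
pin={'c':(116,104),'b':(375,184),'a':(668,198)}
loop={'b':(332,298),'a':(702,313)}
for k in S:
    P=onz(d,f(S[k]),.012);c=P.mean(0);e=P[1]-P[0]  # TL->TR = stand -y
    g=P[0]-P[3]
    print(k,'scr',c[:2].round(4),'pin',onz(d,f([pin[k]]),.082)[0,:2].round(4),'yaw',np.arctan2(e[0],-e[1]).round(3),np.arctan2(g[1],g[0]).round(3),[*( [onz(d,f([loop[k]]),.066)[0,:2].round(4)] if k in loop else [])])
print('valve',onz(d,[[103.6,220.9],[104.8,275.7]],.1).round(4))
print('tray',onz(d,[[157,249],[242,246],[243,318],[160,320]],.025).round(3))
print('crate',onz(d,[[280,248],[382,244],[386,314],[286,322]],.045).round(3))
# colored bits
E
```

```text
c scr [0.6512 0.1033] pin [0.6495 0.1026] yaw 0.264 0.258 []
b scr [ 0.6065 -0.0431] pin [ 0.6052 -0.0434] yaw -0.396 -0.413 [array([ 0.5415, -0.0198])]
a scr [ 0.5995 -0.2103] pin [ 0.5984 -0.2091] yaw 0.377 0.362 [array([ 0.5338, -0.2312])]
valve [[0.5674 0.3553 0.1   ]
 [0.4467 0.3497 0.1   ]]
tray [[0.506 0.251 0.025]
 [0.514 0.051 0.025]
 [0.346 0.048 0.025]
 [0.34  0.242 0.025]]
crate [[ 0.51  -0.037  0.045]
 [ 0.52  -0.275  0.045]
 [ 0.358 -0.284  0.045]
 [ 0.34  -0.052  0.045]]
```

View pics/wrist0.png

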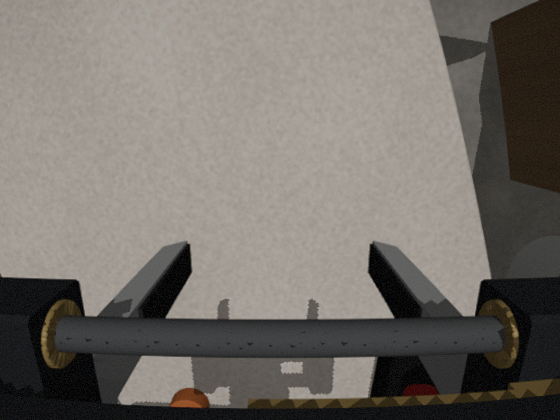

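Wrist view shows only bare bench, with the orange decoy at (190,400). The top-view measurements are consistent, so I'll plan the valve move.

```bash
cat >> h.py <<'E'
from scipy.spatial.transform import Rotation as Ro
def Rdown(psi):
    a=np.radians(psi);y=np.array([np.cos(a),np.sin(a),0]);z=np.array([0,0,-1.]);x=np.cross(y,z)
    return np.c_[x,y,z]
def cur():
    s=r.get_state();q=s['eef_rot'];R=Ro.from_quat([q[1],q[2],q[3],q[0]]).as_matrix()
    return s,np.array(s['position']),R
def plan(P,start=None):
    """P: rows x,y,z,psi ; start: (x,y,z,psi) or measured. Prints calls of 8 rows chained."""
    if start is None: s,p0,R0=cur()
    else: p0=np.array(start[:3]);R0=Rdown(start[3])
    P=list(P)
    while len(P)%8:P.append(P[-1])
    for i in range(0,len(P),8):
        for t in P[i:i+8]:
            v=R0.T@(np.array(t[:3])-p0);w=Ro.from_matrix(R0.T@Rdown(t[3])).as_rotvec(True)
            print(', '.join(f'{a:g}' for a in [*np.round(v,3)+0.,*np.round(w,1)+0.]),',')
        p0=np.array(P[i+7][:3]);R0=Rdown(P[i+7][3]);print('--')
def lerp(a,b,n): return [list(np.array(a)+(np.array(b)-np.array(a))*(i+1)/n) for i in range(n)]
def st():
    s,p,R=cur();print('t',round(s['time'],2),p.round(4),'psi',np.degrees(np.arctan2(R[1,1],R[0,1])).round(1),'tilt',R[2,2].round(4),'F',np.round(s['force'],1),'T',np.round(s['ft_torque'],2),'op',round(float(s['opening']),4),'g',round(float(s['grip_force']),1))
E
python3 - <<'E'
from h import *
V=np.array([.5674,.3553]);q=.09
def A(th,psi,z=.084): t=np.radians(th);return [V[0]-q*np.cos(t),V[1]-q*np.sin(t),z,psi]
s,p0,_=cur()
a=A(2.6,92.6,.168)
P=lerp([*p0,71.3],a,7)+[a]
P+=lerp(a,A(2.6,92.6),3)+[A(2.6,92.6)]+[A(t,92.6+(t-2.6)*.75) for t in (10,18,28,38)]
P+=[A(t,92.6+(t-2.6)*.75) for t in (47,56,65,74,82,88,92,92)]
plan(P)
E
```

```text
-0.049, -0.013, 0, -0.1, 0, -3 ,
-0.097, -0.025, 0, -0.1, 0, -6.1 ,
-0.146, -0.038, 0, -0.1, 0, -9.1 ,
-0.194, -0.051, 0, -0.1, 0, -12.1 ,
-0.243, -0.064, -0.001, -0.1, 0, -15.2 ,
-0.291, -0.076, -0.001, -0.1, 0, -18.2 ,
-0.34, -0.089, -0.001, -0.1, 0, -21.3 ,
-0.34, -0.089, -0.001, -0.1, 0, -21.3 ,
--
0, 0, 0.028, 0, 0, 0 ,
0, 0, 0.056, 0, 0, 0 ,
0, 0, 0.084, 0, 0, 0 ,
0, 0, 0.084, 0, 0, 0 ,
-0.001, -0.012, 0.084, 0, 0, -5.6 ,
-0.003, -0.024, 0.084, 0, 0, -11.6 ,
-0.009, -0.039, 0.084, 0, 0, -19 ,
-0.017, -0.052, 0.084, 0, 0, -26.6 ,
--
-0.003, -0.014, 0, 0, 0, -6.8 ,
-0.009, -0.027, 0, 0, 0, -13.5 ,
-0.016, -0.039, 0, 0, 0, -20.2 ,
-0.025, -0.05, 0, 0, 0, -27 ,
-0.035, -0.058, 0, 0, 0, -33 ,
-0.042, -0.063, 0, 0, 0, -37.5 ,
-0.048, -0.066, 0, 0, 0, -40.5 ,
-0.048, -0.066, 0, 0, 0, -40.5 ,
--
```

Call:
drive_tool(steps=[-0.049, -0.013, 0, 0, 0, -3, -0.097, -0.025, 0, 0, 0, -6, -0.146, -0.038, 0, 0, 0, -9, -0.194, -0.051, 0, 0, 0, -12, -0.243, -0.064, -0.001, 0, 0, -15, -0.291, -0.076, -0.001, 0, 0, -18, -0.34, -0.089, -0.001, 0, 0, -21.3, -0.34, -0.089, -0.001, 0, 0, -21.3], claw=0.046)

```text
time: 1.25
position: [0.4804, 0.3493, 0.1685]
eef_rot: [0.0, -0.02, 1.0, -0.0]
force: [0.1, 0.3, 0.1]
opening: 0.0459
grip_force: 0.0
```

Call:
drive_tool(steps=[0, 0, 0.028, 0, 0, 0, 0, 0, 0.056, 0, 0, 0, 0, 0, 0.084, 0, 0, 0, 0, 0, 0.084, 0, 0, 0, -0.001, -0.012, 0.084, 0, 0, -5.6, -0.003, -0.024, 0.084, 0, 0, -11.6, -0.009, -0.039, 0.084, 0, 0, -19, -0.017, -0.052, 0.084, 0, 0, -26.6])

```text
time: 2.25
position: [0.4976, 0.3011, 0.0867]
eef_rot: [0.001, -0.255, 0.967, 0.0]
force: [-0.8, 0.0, 0.1]
opening: 0.0464
grip_force: 0.0
```

Call:
drive_tool(steps=[-0.003, -0.014, 0, 0, 0, -6.8, -0.009, -0.027, 0, 0, 0, -13.5, -0.016, -0.039, 0, 0, 0, -20.2, -0.025, -0.05, 0, 0, 0, -27, -0.035, -0.058, 0, 0, 0, -33, -0.042, -0.063, 0, 0, 0, -37.5, -0.048, -0.066, 0, 0, 0, -40.5, -0.048, -0.066, 0, 0, 0, -40.5])

```text
time: 3.25
position: [0.5721, 0.2671, 0.0864]
eef_rot: [0.001, -0.571, 0.821, -0.0]
force: [0.2, -0.2, -0.6]
opening: 0.0461
grip_force: 0.0
```

```bash
python3 - <<'E'
from h import *
st()
d=grab('top'); im=cv2.cvtColor(d['image'],cv2.COLOR_RGB2BGR)
cv2.imwrite('pics/v1.png',cv2.convertScaleAbs(cv2.resize(im[130:300,60:250],None,fx=3.5,fy=3.5,interpolation=cv2.INTER_CUBIC),alpha=1.4))
print(proj(d,[.5674,.3553,.1]))
E
```

```text
t 3.25 [0.5721 0.2671 0.0864] psi 159.7 tilt -1.0 F [ 0.2 -0.2 -0.6] T [0.09 0.1  0.07] op 0.0461 g 0.0
[[103.59122206 220.9168762 ]]
```

View pics/v1.png

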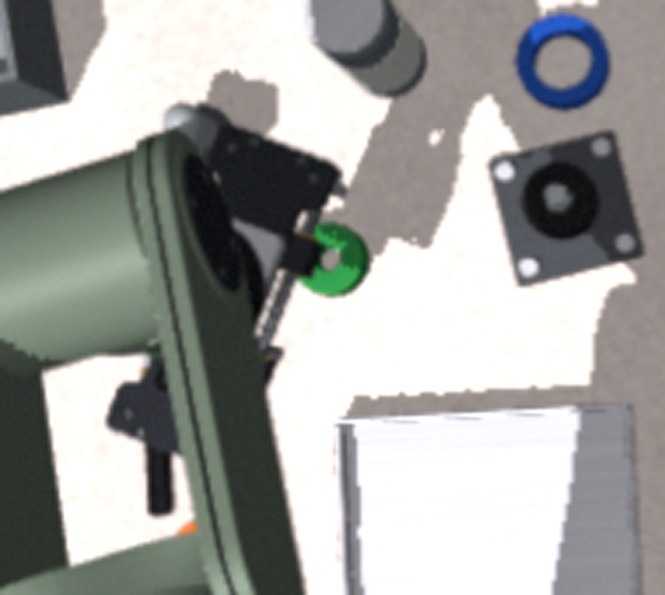

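The arm hides the valve. Something black at (160,480) in the crop looks like the lever still pointing at the robot. I'll check in the side view.

```bash
python3 - <<'E'
from h import *
d=grab('side'); im=cv2.cvtColor(d['image'],cv2.COLOR_RGB2BGR)
cv2.imwrite('pics/v2.png',cv2.convertScaleAbs(cv2.resize(im[200:340,170:370],None,fx=3.5,fy=3.5,interpolation=cv2.INTER_CUBIC),alpha=1.4))
print(proj(d,[[.5674,.3553,.1],[.4467,.3497,.1],[.5674,.3553,.11],[.4467,.3497,.08],[.572,.267,.086]]))
t=grab('top'); 
# two-view check of lever end
c1,v1=ray(t,[[104.8,275.7]]);c2,v2=ray(d,[[303,285]])
A=np.c_[v1[0],-v2[0]];k=np.linalg.lstsq(A,c2-c1,rcond=None)[0];print(c1+v1[0]*k[0],c2+v2[0]*k[1])
E
```

```text
[[252.14337461 276.23153226]
 [303.18719634 282.39439005]
 [252.03468283 272.85050573]
 [302.99669705 289.13595183]
 [260.16196859 258.60247616]]
[0.4462999  0.35170282 0.09398535] [0.4466014  0.35175658 0.09398501]
```

View pics/v2.png

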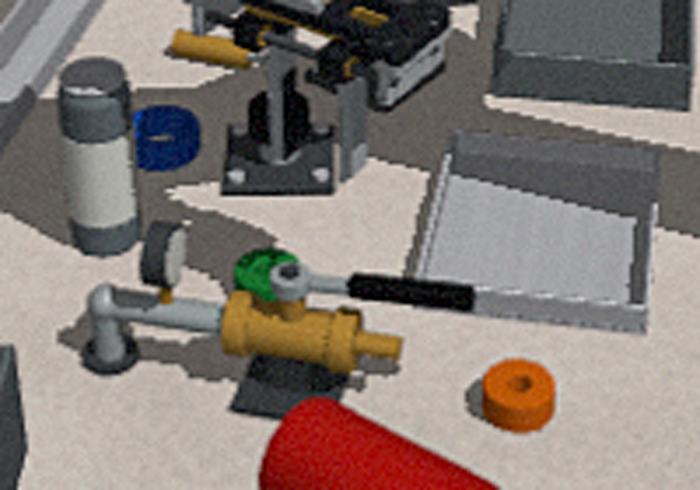

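```bash
python3 - <<'E'
from h import *
s,p,R=cur();print(p,s['qpos'].round(3))
d=grab('side')
for z in(0,-.02,-.04):
  print(z,((proj(d,[p+R@[0,.029,z],p+R@[0,-.029,z]])-[170,200])*3.5).round())
E
```

```text
[0.57106418 0.26679172 0.08552194] [ 0.3    0.394  1.477  0.     1.27  -2.488]
0 [[350. 219.]
 [284. 192.]]
-0.02 [[350. 197.]
 [283. 170.]]
-0.04 [[350. 173.]
 [283. 147.]]
```

```bash
python3 - <<'E'
from h import *
d=grab('side');R=Rdown(71.3)
for z in(0,-.02,-.04):
  print(z,proj(d,[np.array([.184,.5445,.167])+R@[0,y,z] for y in(.053,-.053)]).round())
im=cv2.imread('pics/side0.png')[220:360,380:500]
o=np.zeros((500,800,3),np.uint8);o[:490,:420]=cv2.resize(im,None,fx=3.5,fy=3.5)
d=grab('wrist');w=cv2.cvtColor(d['image'],cv2.COLOR_RGB2BGR);o[:285,420:]=cv2.resize(w,(380,285));cv2.imwrite('pics/f.png',o)
s,p,R=cur()
for z in(0,-.02,-.04): print(proj(d,[p+R@[0,y,z] for y in(.023,-.023)]).round())
E
```

```text
0 [[415. 361.]
 [434. 325.]]
-0.02 [[416. 353.]
 [435. 317.]]
-0.04 [[418. 344.]
 [437. 309.]]
[[316. 236.]
 [242. 236.]]
[[319. 247.]
 [239. 247.]]
[[323. 259.]
 [235. 260.]]
```

View pics/f.png

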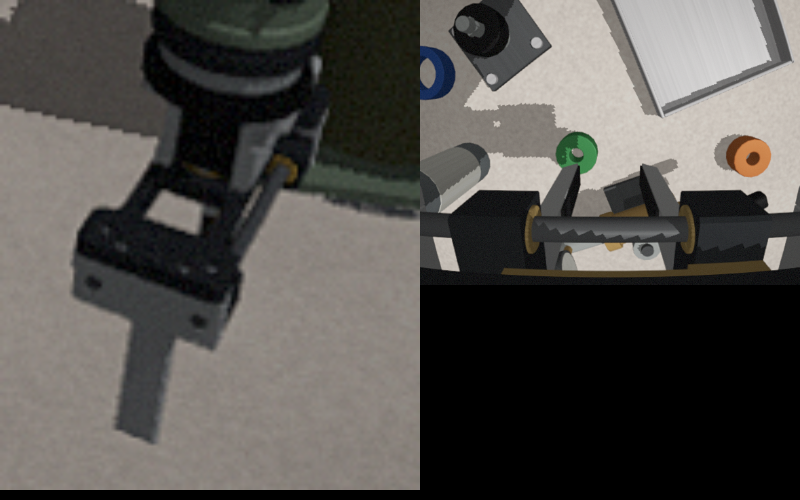

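Left: the start picture, with the fingertip at about raw (419,345). That is higher than the reported TCP projects to. Right: the wrist view, with tips at raw (228,243) and (326,243). The tool looks higher than reported, so I'll triangulate the tips.

```bash
python3 - <<'E'
from h import *
w=grab('wrist','w2.png');sd=grab('side','s2.png');t=grab('top')
print('wrist proj stem,pinC,ringgreen:',proj(w,[[.5674,.3553,.1],[.6505,.103,.082],[.514,.051,.025],[.506,.251,.025]]).round())
def tri(obs):
    A=[];b=[]
    for d,uv in obs:
        c,v=ray(d,[uv]);v=v[0]/np.linalg.norm(v[0]);M=np.eye(3)-np.outer(v,v);A.append(M);b.append(M@c)
    A=np.vstack(A);b=np.hstack(b);x,res,_,_=np.linalg.lstsq(A,b,rcond=None);return x.round(4),res
s,p,R=cur();print(p, 'fingers y dir',R[:,1].round(2))
# side tips: centre of tip ends
f=lambda u,v:(170+u/3.5,200+v/3.5)
for a in((355,180),(283,160)):
  for b in((228,243),(326,243)): print(a,b,tri([(sd,f(*a)),(w,b)]))
T=np.array(w['camera_from_world']);print('TCP in wrist cam',T[:3,:3]@p+T[:3,3])
E
```

```text
wrist proj stem,pinC,ringgreen: [[331. 363.]
 [ 58.  32.]
 [248. -93.]
 [351. 167.]]
[0.57098065 0.2663558  0.08477561] fingers y dir [-0.94  0.35  0.  ]
(355, 180) (228, 243) (array([0.5713, 0.2507, 0.1063]), array([0.00124437]))
(355, 180) (326, 243) (array([0.5435, 0.2697, 0.1149]), array([3.83946097e-06]))
(283, 160) (228, 243) (array([0.5977, 0.2528, 0.1107]), array([6.35122529e-06]))
(283, 160) (326, 243) (array([0.5685, 0.2718, 0.1276]), array([0.00117435]))
TCP in wrist cam [-0.00047157  0.015121    0.22688654]
```

```bash
python3 - <<'E'
from h import *
s,p,R=cur()
st()
a=[.55,.195,.085,159.7]
plan(lerp([*p,159.7],a,3)+lerp(a,[.55,.195,0.0,159.7],4)+[[.55,.195,0,159.7]])
E
```

```text
t 3.7 [0.571  0.2664 0.0848] psi 159.7 tilt -1.0 F [ 0.8  0.9 -0.8] T [0.1  0.06 0.03] op 0.0456 g 0.0
0.025, -0.002, 0, 0, 0, 0 ,
0.049, -0.003, 0, 0, 0, 0 ,
0.074, -0.005, 0, 0, 0, 0 ,
0.074, -0.005, 0.021, 0, 0, 0 ,
0.074, -0.005, 0.042, 0, 0, 0 ,
0.074, -0.005, 0.064, 0, 0, 0 ,
0.074, -0.005, 0.085, 0, 0, 0 ,
0.074, -0.005, 0.085, 0, 0, 0 ,
--
```

Call:
drive_tool(steps=[0.025, -0.002, 0, 0, 0, 0, 0.05, -0.003, 0, 0, 0, 0, 0.074, -0.005, 0, 0, 0, 0, 0.074, -0.005, 0.02, 0, 0, 0, 0.074, -0.005, 0.04, 0, 0, 0, 0.074, -0.005, 0.06, 0, 0, 0, 0.074, -0.005, 0.075, 0, 0, 0, 0.074, -0.005, 0.075, 0, 0, 0])

```text
time: 4.7
position: [0.5489, 0.1946, 0.0084]
eef_rot: [-0.001, -0.572, 0.821, 0.001]
force: [1.1, -0.2, -0.1]
opening: 0.046
grip_force: 0.0
```

Call:
drive_tool(steps=[0, 0, 0, 0, 0, 0, 0, 0, 0.002, 0, 0, 0, 0, 0, 0.004, 0, 0, 0, 0, 0, 0.006, 0, 0, 0, 0, 0, 0.008, 0, 0, 0, 0, 0, 0.01, 0, 0, 0, 0, 0, 0.011, 0, 0, 0, 0, 0, 0.012, 0, 0, 0])

```text
time: 5.7
position: [0.5502, 0.1951, -0.0023]
eef_rot: [-0.0, -0.572, 0.82, 0.0]
force: [-0.6, 0.7, 0.3]
opening: 0.0461
grip_force: 0.0
```

Call:
drive_tool(steps=[0, 0, 0.004, 0, 0, 0, 0, 0, 0.008, 0, 0, 0, 0, 0, 0.011, 0, 0, 0, 0, 0, 0.014, 0, 0, 0, 0, 0, 0.016, 0, 0, 0, 0, 0, 0.018, 0, 0, 0, 0, 0, 0.019, 0, 0, 0, 0, 0, 0.02, 0, 0, 0])

```text
time: 6.7
position: [0.5503, 0.1952, -0.0222]
eef_rot: [0.0, -0.572, 0.82, -0.0]
force: [-0.2, 0.1, -0.9]
opening: 0.0459
grip_force: 0.0
```

```bash
python3 - <<'E'
from h import *
st()
w=grab('wrist');sd=grab('side')
a=cv2.cvtColor(w['image'],cv2.COLOR_RGB2BGR)[180:420];b=cv2.cvtColor(sd['image'],cv2.COLOR_RGB2BGR)[190:290,190:390]
o=np.zeros((590,560,3),np.uint8);o[:240]=a;o[240:520]=cv2.resize(b,(560,280));cv2.imwrite('pics/tt.png',o)
E
```

```text
t 6.7 [ 0.5503  0.1952 -0.0222] psi 159.7 tilt -1.0 F [-0.2  0.1 -0.9] T [0.11 0.08 0.  ] op 0.0459 g 0.0
```

View pics/tt.png

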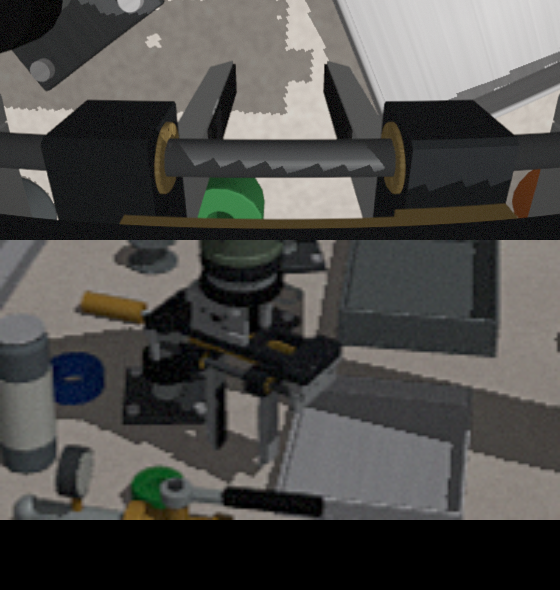

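The tips, at about wrist (235,245) and (325,245), are still clear of the bench. I'll keep probing down slowly.

Call:
drive_tool(steps=[0, 0, 0.001, 0, 0, 0, 0, 0, 0.002, 0, 0, 0, 0, 0, 0.003, 0, 0, 0, 0, 0, 0.004, 0, 0, 0, 0, 0, 0.005, 0, 0, 0, 0, 0, 0.006, 0, 0, 0, 0, 0, 0.007, 0, 0, 0, 0, 0, 0.008, 0, 0, 0])

```text
time: 7.8
position: [0.5502, 0.1951, -0.0303]
eef_rot: [0.0, -0.572, 0.82, -0.0]
force: [-0.5, -0.1, 0.0]
opening: 0.0461
grip_force: 0.0
```

Call:
drive_tool(steps=[0, 0, 0.001, 0, 0, 0, 0, 0, 0.002, 0, 0, 0, 0, 0, 0.003, 0, 0, 0, 0, 0, 0.004, 0, 0, 0, 0, 0, 0.005, 0, 0, 0, 0, 0, 0.006, 0, 0, 0, 0, 0, 0.007, 0, 0, 0, 0, 0, 0.008, 0, 0, 0])

```text
time: 8.8
position: [0.5503, 0.1952, -0.0374]
eef_rot: [-0.0, -0.572, 0.82, 0.0]
force: [-2.6, -0.5, 10.0]
opening: 0.0462
grip_force: 4.8
```

Contact at reported z of about -0.037, so the fingertips really sit 37 mm behind the reported TCP. I'll correct for that from here on and redo the valve.

```bash
cat >> h.py <<'E'
OFF=.037
def tp(L): return [[x,y,z-OFF,a] for x,y,z,a in L]   # tip height -> reported TCP height
E
python3 - <<'E'
from h import *
V=np.array([.5674,.3553]);q=.09
def A(th,psi,z=.080): t=np.radians(th);return [V[0]-q*np.cos(t),V[1]-q*np.sin(t),z,psi]
b=[.5502,.1951,0,159.7];u=[.5502,.1951,.14,159.7];a=A(2.6,92.6,.14)
P=lerp(b,u,3)+lerp(u,a,7)+[a]+lerp(a,A(2.6,92.6),2)+[A(2.6,92.6)]*3
P+=[A(t,92.6+(t-2.6)*.75) for t in (10,18,28,38,47,56,65,74,82,88,92,92)]
plan(tp(P))
E
```

```text
0, 0, -0.047, 0, 0, 0 ,
0, 0, -0.094, 0, 0, 0 ,
0, 0, -0.14, 0, 0, 0 ,
-0.017, 0.018, -0.14, 0, 0, 9.6 ,
-0.035, 0.035, -0.14, 0, 0, 19.2 ,
-0.052, 0.052, -0.14, 0, 0, 28.8 ,
-0.069, 0.07, -0.14, 0, 0, 38.4 ,
-0.087, 0.087, -0.14, 0, 0, 48 ,
--
0.001, 0.025, 0, 0, 0, 9.6 ,
0.003, 0.049, 0, 0, 0, 19.2 ,
0.003, 0.049, 0, 0, 0, 19.2 ,
0.003, 0.049, 0.03, 0, 0, 19.2 ,
0.003, 0.049, 0.06, 0, 0, 19.2 ,
0.003, 0.049, 0.06, 0, 0, 19.2 ,
0.003, 0.049, 0.06, 0, 0, 19.2 ,
0.003, 0.049, 0.06, 0, 0, 19.2 ,
--
-0.001, -0.012, 0, 0, 0, -5.6 ,
-0.003, -0.024, 0, 0, 0, -11.6 ,
-0.009, -0.039, 0, 0, 0, -19 ,
-0.017, -0.052, 0, 0, 0, -26.6 ,
-0.026, -0.063, 0, 0, 0, -33.3 ,
-0.036, -0.072, 0, 0, 0, -40 ,
-0.048, -0.08, 0, 0, 0, -46.8 ,
-0.061, -0.085, 0, 0, 0, -53.6 ,
--
-0.005, -0.012, 0, 0, 0, -6 ,
-0.009, -0.02, 0, 0, 0, -10.5 ,
-0.013, -0.025, 0, 0, 0, -13.5 ,
-0.013, -0.025, 0, 0, 0, -13.5 ,
-0.013, -0.025, 0, 0, 0, -13.5 ,
-0.013, -0.025, 0, 0, 0, -13.5 ,
-0.013, -0.025, 0, 0, 0, -13.5 ,
-0.013, -0.025, 0, 0, 0, -13.5 ,
--
```

Call:
drive_tool(steps=[0, 0, -0.047, 0, 0, 0, 0, 0, -0.094, 0, 0, 0, 0, 0, -0.14, 0, 0, 0, -0.017, 0.018, -0.14, 0, 0, 9.6, -0.035, 0.035, -0.14, 0, 0, 19.2, -0.052, 0.052, -0.14, 0, 0, 28.8, -0.069, 0.07, -0.14, 0, 0, 38.4, -0.087, 0.087, -0.14, 0, 0, 48])

```text
time: 9.8
position: [0.4983, 0.3075, 0.1016]
eef_rot: [-0.0, -0.186, 0.983, -0.0]
force: [-0.6, -0.2, 0.6]
opening: 0.0459
grip_force: 0.0
```

Call:
drive_tool(steps=[0.001, 0.025, 0, 0, 0, 9.6, 0.003, 0.049, 0, 0, 0, 19.2, 0.003, 0.049, 0, 0, 0, 19.2, 0.003, 0.049, 0.03, 0, 0, 19.2, 0.003, 0.049, 0.06, 0, 0, 19.2, 0.003, 0.049, 0.06, 0, 0, 19.2, 0.003, 0.049, 0.06, 0, 0, 19.2, 0.003, 0.049, 0.06, 0, 0, 19.2])

```text
time: 10.8
position: [0.4794, 0.3517, 0.0436]
eef_rot: [0.001, -0.022, 1.0, 0.001]
force: [0.5, -0.0, 0.8]
opening: 0.0459
grip_force: 0.0
```

Call:
drive_tool(steps=[-0.001, -0.012, 0, 0, 0, -5.6, -0.003, -0.024, 0, 0, 0, -11.6, -0.009, -0.039, 0, 0, 0, -19, -0.017, -0.052, 0, 0, 0, -26.6, -0.026, -0.063, 0, 0, 0, -33.3, -0.036, -0.072, 0, 0, 0, -40, -0.048, -0.08, 0, 0, 0, -46.8, -0.061, -0.085, 0, 0, 0, -53.6])

```text
time: 11.8
position: [0.5406, 0.2694, 0.0429]
eef_rot: [-0.002, -0.473, 0.881, 0.001]
force: [-6.3, 0.1, 2.9]
opening: 0.046
grip_force: 2.8
```

Call:
drive_tool(steps=[-0.005, -0.012, 0, 0, 0, -6, -0.009, -0.02, 0, 0, 0, -10.5, -0.013, -0.025, 0, 0, 0, -13.5, -0.013, -0.025, 0, 0, 0, -13.5, -0.013, -0.025, 0, 0, 0, -13.5, -0.013, -0.025, 0, 0, 0, -13.5, -0.013, -0.025, 0, 0, 0, -13.5, -0.013, -0.025, 0, 0, 0, -13.5])

```text
time: 12.8
position: [0.5704, 0.2662, 0.0419]
eef_rot: [0.0, -0.571, 0.821, 0.0]
force: [-3.6, -1.7, 1.3]
opening: 0.0459
grip_force: 1.7
```

Call:
drive_tool(steps=[0, -0.002, 0, 0, 0, 0, 0, -0.004, 0, 0, 0, 0, 0, -0.006, 0, 0, 0, 0, 0, -0.007, 0, 0, 0, 0, 0, -0.008, 0, 0, 0, 0, 0, -0.009, 0, 0, 0, 0, 0, -0.01, 0, 0, 0, 0, 0, -0.01, 0, 0, 0, 0])

```text
time: 13.8
position: [0.5775, 0.2638, 0.0414]
eef_rot: [-0.001, -0.571, 0.821, 0.002]
force: [-7.2, 3.7, 3.3]
opening: 0.0464
grip_force: 3.7
```

```bash
python3 - <<'E'
from h import *
st()
d=grab('side')
im=cv2.cvtColor(d['image'],cv2.COLOR_RGB2BGR)[220:330,170:330]
w=cv2.cvtColor(grab('wrist')['image'],cv2.COLOR_RGB2BGR)
o=np.zeros((600,640,3),np.uint8);o[:440]=cv2.resize(im,(640,440));o[440:,:213]=cv2.resize(w,(213,160));cv2.imwrite('pics/v3.png',o)
E
```

```text
t 13.8 [0.5775 0.2638 0.0414] psi 159.6 tilt -1.0 F [-7.2  3.7  3.3] T [0.93 1.51 0.07] op 0.0464 g 3.7
```

View pics/v3.png

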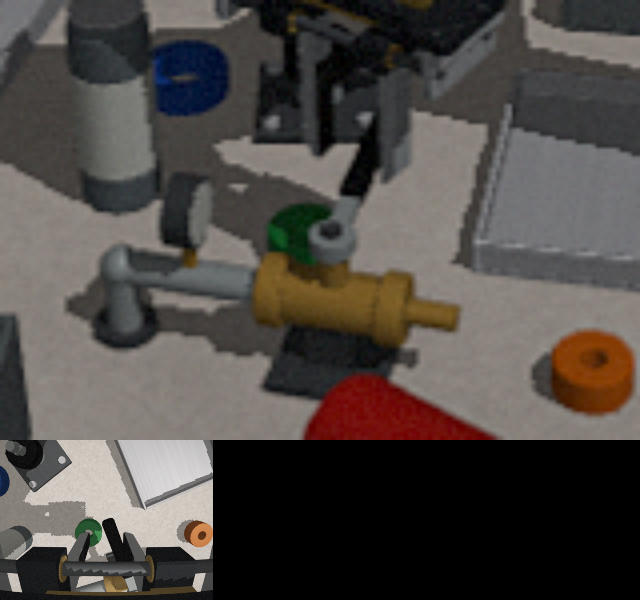

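The lever is nearly across, held by the near finger. I'll push further to the stop.

Call:
drive_tool(steps=[0, -0.002, 0, 0, 0, 0, 0, -0.004, 0, 0, 0, 0, 0, -0.006, 0, 0, 0, 0, 0, -0.008, 0, 0, 0, 0, 0, -0.009, 0, 0, 0, 0, 0, -0.01, 0, 0, 0, 0, 0, -0.011, 0, 0, 0, 0, 0, -0.011, 0, 0, 0, 0])

```text
time: 14.9
position: [0.5772, 0.2638, 0.0406]
eef_rot: [-0.009, -0.572, 0.82, 0.009]
force: [-26.9, 11.6, 16.1]
opening: 0.0462
grip_force: 13.6
```

Stopped hard at 27 N without moving, so the lever is on its shut stop. Next I back off, rise and travel to clip b.

```bash
python3 - <<'E'
from h import *
b=[.5785,.2634,.0785,159.7]   # commanded approx (measured + ~1mm)
s,p,R=cur(); p=p+R@[0,-.010,0]; b=[*p[:2],p[2]+OFF,159.7]
back=[*(np.array(b[:2])+np.array([np.cos(np.radians(159.7)),np.sin(np.radians(159.7))])*.024),b[2],159.7]
u=[*back[:2],.15,159.7]
t=[.5582,-.0225,.13,66.8];g=[.5582,-.0225,.0595,66.8]
P=[back,back]+lerp(back,u,2)+lerp(u,t,10)+[t,t]+lerp(t,g,4)+[g]*4
plan(tp(P),start=[b[0],b[1],b[2]-OFF,159.7])
E
```

```text
0, 0.024, 0, 0, 0, 0 ,
0, 0.024, 0, 0, 0, 0 ,
0, 0.024, -0.036, 0, 0, 0 ,
0, 0.024, -0.073, 0, 0, 0 ,
0.028, 0.014, -0.071, 0, 0, 9.3 ,
0.055, 0.005, -0.069, 0, 0, 18.6 ,
0.083, -0.005, -0.067, 0, 0, 27.9 ,
0.11, -0.014, -0.065, 0, 0, 37.2 ,
--
0.016, -0.024, 0.002, 0, 0, 9.3 ,
0.032, -0.048, 0.004, 0, 0, 18.6 ,
0.048, -0.073, 0.006, 0, 0, 27.9 ,
0.065, -0.097, 0.008, 0, 0, 37.2 ,
0.081, -0.121, 0.01, 0, 0, 46.4 ,
0.097, -0.145, 0.012, 0, 0, 55.7 ,
0.097, -0.145, 0.012, 0, 0, 55.7 ,
0.097, -0.145, 0.012, 0, 0, 55.7 ,
--
0, 0, 0.018, 0, 0, 0 ,
0, 0, 0.035, 0, 0, 0 ,
0, 0, 0.053, 0, 0, 0 ,
0, 0, 0.07, 0, 0, 0 ,
0, 0, 0.07, 0, 0, 0 ,
0, 0, 0.07, 0, 0, 0 ,
0, 0, 0.07, 0, 0, 0 ,
0, 0, 0.07, 0, 0, 0 ,
--
```

Call:
drive_tool(steps=[0, 0.022, 0, 0, 0, 0, 0, 0.022, 0, 0, 0, 0, 0, 0.022, -0.036, 0, 0, 0, 0, 0.022, -0.073, 0, 0, 0, 0.028, 0.014, -0.071, 0, 0, 9.3, 0.055, 0.005, -0.069, 0, 0, 18.6, 0.083, -0.005, -0.067, 0, 0, 27.9, 0.11, -0.014, -0.065, 0, 0, 37.2], claw=0.052)

```text
time: 15.9
position: [0.5673, 0.1481, 0.1072]
eef_rot: [0.001, -0.276, 0.961, -0.001]
force: [-0.0, 0.2, 0.5]
opening: 0.0524
grip_force: 0.0
```

Call:
drive_tool(steps=[0.016, -0.024, 0.002, 0, 0, 9.3, 0.032, -0.048, 0.004, 0, 0, 18.6, 0.048, -0.073, 0.006, 0, 0, 27.9, 0.065, -0.097, 0.008, 0, 0, 37.2, 0.081, -0.121, 0.01, 0, 0, 46.4, 0.097, -0.145, 0.012, 0, 0, 55.7, 0.097, -0.145, 0.012, 0, 0, 55.7, 0.097, -0.145, 0.012, 0, 0, 55.7])

```text
time: 16.9
position: [0.5617, -0.0243, 0.095]
eef_rot: [0.001, 0.201, 0.98, -0.0]
force: [0.4, 0.6, 0.6]
opening: 0.0518
grip_force: 0.0
```

```bash
python3 - <<'E'
from h import *
st()
t=grab('top');w=grab('wrist');sd=grab('side')
a=cv2.cvtColor(t['image'],cv2.COLOR_RGB2BGR)[160:300,60:260];b=cv2.cvtColor(w['image'],cv2.COLOR_RGB2BGR)
o=np.zeros((600,800,3),np.uint8);o[:420,:560]=b;o[420:600,:257]=cv2.resize(a,(257,180))
o[420:600,260:517]=cv2.resize(cv2.cvtColor(sd['image'],cv2.COLOR_RGB2BGR)[220:360,170:370],(257,180))
cv2.imwrite('pics/g1.png',o)
th=np.radians([75,80,85,90,95]);V=np.array([.5674,.3553])
print(((proj(t,[[V[0]-.12*np.cos(q),V[1]-.12*np.sin(q),.098] for q in th])-[60,160])*1.285+[0,420]).round())
print('wrist pin b, loop ctr, loop end',proj(w,[[.606,-.043,.082],[.5582,-.0225,.066],[.5394,-.0144,.066]]).round())
# lever angle: dark pixels in top near V
g=t['image'].max(2);
best=[]
for q in np.radians(np.arange(60,110,1)):
    pts=proj(t,[[V[0]-rr*np.cos(q),V[1]-rr*np.sin(q),.1] for rr in np.linspace(.06,.118,20)])
    best.append((cv2.remap(g,pts[:,0].astype(np.float32),pts[:,1].astype(np.float32),1).mean(),np.degrees(q)))
print([(round(x,0),round(y)) for x,y in sorted(best)[:6]])
E
```

```text
t 16.9 [ 0.5617 -0.0243  0.095 ] psi 66.8 tilt -1.0 F [0.4 0.6 0.6] T [-0.   -0.03 -0.02] op 0.0518 g 0.0
[[123. 517.]
 [124. 511.]
 [125. 505.]
 [125. 499.]
 [125. 493.]]
wrist pin b, loop ctr, loop end [[280. 298.]
 [280. 220.]
 [280. 191.]]
[(np.float64(22.0), 91), (np.float64(22.0), 92), (np.float64(24.0), 90), (np.float64(26.0), 89), (np.float64(27.0), 88), (np.float64(31.0), 87)]
```

View pics/g1.png

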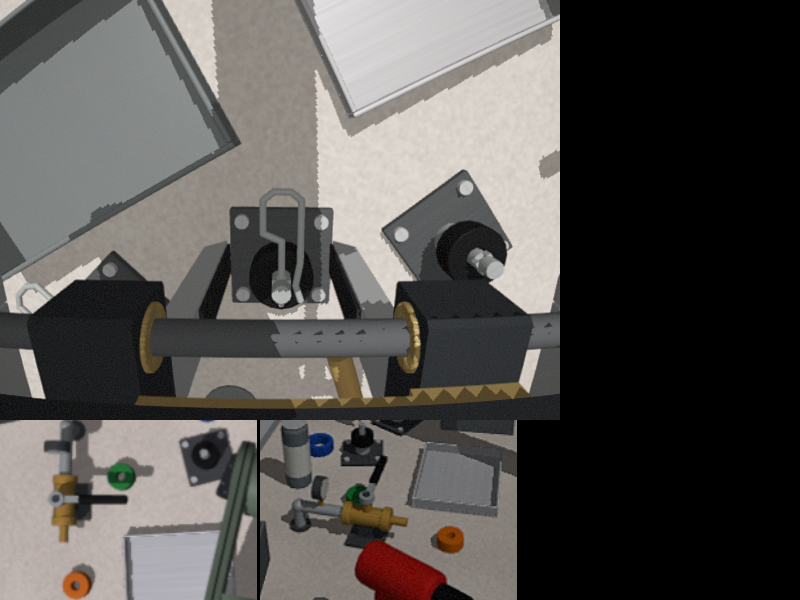

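The lever reads about 91°, across the pipe, so the valve is shut. In the wrist view clip b's loop is at (283,215) and its pin at (281,298), as predicted. Descend and grip.

Call:
drive_tool(steps=[0.002, 0.001, 0.018, 0, 0, 0, 0.004, 0.0015, 0.036, 0, 0, 0, 0.004, 0.0015, 0.054, 0, 0, 0, 0.004, 0.0015, 0.066, 0, 0, 0, 0.004, 0.0015, 0.072, 0, 0, 0, 0.004, 0.0015, 0.072, 0, 0, 0, 0.004, 0.0015, 0.072, 0, 0, 0, 0.004, 0.0015, 0.072, 0, 0, 0])

```text
time: 18.05
position: [0.5586, -0.021, 0.0235]
eef_rot: [0.001, 0.202, 0.979, -0.0]
force: [0.9, -0.2, 0.7]
opening: 0.0519
grip_force: 0.0
```

Call:
drive_tool(steps=[0, 0, 0, 0, 0, 0, 0, 0, 0, 0, 0, 0, 0, 0, 0, 0, 0, 0, 0, 0, 0, 0, 0, 0, 0, 0, 0, 0, 0, 0, 0, 0, 0, 0, 0, 0, 0, 0, 0, 0, 0, 0, 0, 0, 0, 0, 0, 0], claw=0.02, grip_force=35)

```text
time: 19.05
position: [0.5579, -0.0208, 0.0228]
eef_rot: [0.0, 0.202, 0.979, 0.0]
force: [1.1, 1.0, -0.2]
opening: 0.0307
grip_force: 35.0
```

Gripped. Now pull along tool +x.

Call:
drive_tool(steps=[0.006, 0, 0, 0, 0, 0, 0.012, 0, 0, 0, 0, 0, 0.019, 0, 0, 0, 0, 0, 0.026, 0, 0, 0, 0, 0, 0.033, 0, 0, 0, 0, 0, 0.04, 0, 0, 0, 0, 0, 0.047, 0, 0, 0, 0, 0, 0.052, 0, 0, 0, 0, 0])

```text
time: 20.05
position: [0.5095, 0.0, 0.0227]
eef_rot: [-0.0, 0.202, 0.979, 0.0]
force: [-0.2, -0.3, -0.2]
opening: 0.0306
grip_force: 35.0
```

```bash
python3 - <<'E'
from h import *
st()
s,p,R=cur()
print('tray',end=' ')
t=grab('top','top3.png');w=grab('wrist','w3.png')
# where's the clip in wrist: bright thin pixels
print(proj(w,[p+R@[0,0,-OFF-.007],p+R@[-.07,0,-OFF-.007]]).round())
# tray plan: clip centre target, clip x -> keep orientation
g=[.43,.20,.013,90]
a=[*p[:2],p[2]+OFF,66.8];u=[*p[:2],.11,66.8];v=[.45,.11,.11,66.8]
plan(tp(lerp(a,u,2)+lerp(u,v,5)+[v]))
E
```

```text
t 20.05 [0.5095 0.     0.0227] psi 66.7 tilt -1.0 F [-0.2 -0.3 -0.2] T [-0.03 -0.    0.03] op 0.0306 g 35.0
tray [[280. 264.]
 [280. 379.]]
0, 0, -0.025, 0, 0, -0.1 ,
0, 0, -0.05, 0, 0, -0.1 ,
0.02, 0.016, -0.05, 0, 0, -0.1 ,
0.039, 0.031, -0.05, 0, 0, -0.1 ,
0.059, 0.047, -0.05, 0, 0, -0.1 ,
0.078, 0.062, -0.05, 0, 0, -0.1 ,
0.098, 0.078, -0.05, 0, 0, -0.1 ,
0.098, 0.078, -0.05, 0, 0, -0.1 ,
--
```

Call:
drive_tool(steps=[0, 0, -0.025, 0, 0, 0, 0, 0, -0.05, 0, 0, 0, 0.03, 0.021, -0.05, 0, 0, -4, 0.06, 0.042, -0.05, 0, 0, -8, 0.09, 0.063, -0.05, 0, 0, -12, 0.12, 0.084, -0.05, 0, 0, -16, 0.15, 0.105, -0.05, 0, 0, -20, 0.178, 0.125, -0.05, 0, 0, -23.3])

```text
time: 21.15
position: [0.3956, 0.1859, 0.073]
eef_rot: [0.0, -0.001, 1.0, 0.0]
force: [0.9, -0.4, 0.1]
opening: 0.031
grip_force: 35.0
```

```bash
python3 - <<'E'
from h import *
st()
t=grab('top')
g=cv2.cvtColor(t['image'],cv2.COLOR_RGB2GRAY)
print('tray edge check: rim corners expected px', proj(t,[[.506,.251,.025],[.514,.051,.025],[.346,.048,.025],[.34,.242,.025]]).round())
w=grab('wrist','w4.png')
for P in ([.506,.251,.025],[.514,.051,.025],[.346,.048,.025],[.34,.242,.025]): print(proj(w,P).round())
E
```

```text
t 21.15 [0.3956 0.1859 0.073 ] psi 90.1 tilt -1.0 F [ 0.9 -0.4  0.1] T [ 0.07  0.07 -0.08] op 0.031 g 35.0
tray edge check: rim corners expected px [[157. 249.]
 [242. 246.]
 [243. 318.]
 [160. 320.]]
[[353. 348.]]
[[120. 353.]]
[[ 91. 156.]]
[[353. 148.]]
```

View pics/w4.png

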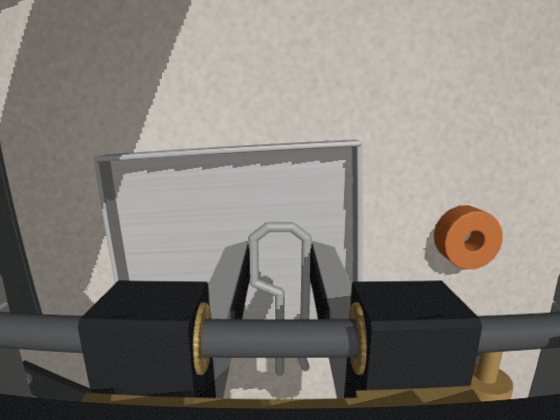

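The wrist view shows the clip held straight, with its loop top at (280,225), and the tray rim corners at (98,158) and (358,143) where expected. Lower and release.

Call:
drive_tool(steps=[0, 0, 0.025, 0, 0, 0, 0, 0, 0.05, 0, 0, 0, 0, 0, 0.075, 0, 0, 0, 0, 0, 0.09, 0, 0, 0, 0, 0, 0.098, 0, 0, 0, 0, 0, 0.103, 0, 0, 0, 0, 0, 0.103, 0, 0, 0, 0, 0, 0.103, 0, 0, 0])

```text
time: 22.25
position: [0.3967, 0.1851, -0.0297]
eef_rot: [0.001, -0.0, 1.0, 0.0]
force: [0.2, 0.2, 0.5]
opening: 0.0306
grip_force: 35.0
```

Call:
drive_tool(steps=[0, 0, 0, 0, 0, 0, 0, 0, 0, 0, 0, 0, 0, 0, 0, 0, 0, 0, 0, 0, 0, 0, 0, 0, 0, 0, -0.02, 0, 0, 0, 0, 0, -0.06, 0, 0, 0, 0, 0, -0.12, 0, 0, 0, 0, 0, -0.12, 0, 0, 0], claw=0.044)

```text
time: 23.25
position: [0.4008, 0.1861, 0.0948]
eef_rot: [0.006, -0.0, 1.0, 0.001]
force: [0.2, -0.3, -1.3]
opening: 0.0434
grip_force: 0.0
```

```bash
python3 - <<'E'
from h import *
st()
s,p,R=cur()
grab('wrist','w5.png')
u=[*p[:2],.126,90];v=[.5505,-.2285,.10,111.2];g=[.5505,-.2285,.0595,111.2]
plan(tp(lerp([*p[:2],p[2]+OFF,90],v,9)+[v]+[v]*6))
E
```

```text
t 23.25 [0.4008 0.1861 0.0948] psi 90.0 tilt -0.9999 F [ 0.2 -0.3 -1.3] T [ 0.06 -0.02 -0.01] op 0.0434 g 0.0
-0.019, -0.045, 0.001, 0.1, 0.3, -2.3 ,
-0.036, -0.092, 0.004, 0.1, 0.3, -4.7 ,
-0.052, -0.138, 0.008, 0.1, 0.3, -7 ,
-0.069, -0.184, 0.012, 0.1, 0.3, -9.4 ,
-0.085, -0.23, 0.015, 0, 0.3, -11.7 ,
-0.102, -0.276, 0.019, 0, 0.3, -14.1 ,
-0.119, -0.322, 0.022, 0, 0.3, -16.4 ,
-0.135, -0.368, 0.026, 0, 0.3, -18.8 ,
--
-0.001, -0.049, 0.004, 0, 0, -2.4 ,
-0.001, -0.049, 0.004, 0, 0, -2.4 ,
-0.001, -0.049, 0.004, 0, 0, -2.4 ,
-0.001, -0.049, 0.004, 0, 0, -2.4 ,
-0.001, -0.049, 0.004, 0, 0, -2.4 ,
-0.001, -0.049, 0.004, 0, 0, -2.4 ,
-0.001, -0.049, 0.004, 0, 0, -2.4 ,
-0.001, -0.049, 0.004, 0, 0, -2.4 ,
--
```

Call:
drive_tool(steps=[-0.019, -0.046, 0, 0, 0, -2.4, -0.036, -0.092, 0, 0, 0, -4.8, -0.053, -0.138, 0, 0, 0, -7.2, -0.07, -0.184, 0, 0, 0, -9.6, -0.087, -0.23, 0, 0, 0, -12, -0.104, -0.276, 0, 0, 0, -14.4, -0.121, -0.322, 0, 0, 0, -16.8, -0.138, -0.37, 0, 0, 0, -19.2], claw=0.052)

```text
time: 24.3
position: [0.5327, -0.1856, 0.087]
eef_rot: [-0.002, -0.168, 0.986, 0.002]
force: [0.3, 0.1, 0.3]
opening: 0.052
grip_force: 0.0
```

Call:
drive_tool(steps=[-0.001, -0.045, 0.01, 0, 0, -2, -0.001, -0.045, 0.025, 0, 0, -2, -0.001, -0.045, 0.025, 0, 0, -2, -0.001, -0.045, 0.025, 0, 0, -2, -0.001, -0.045, 0.025, 0, 0, -2, -0.001, -0.045, 0.025, 0, 0, -2, -0.001, -0.045, 0.025, 0, 0, -2, -0.001, -0.045, 0.025, 0, 0, -2])

```text
time: 25.3
position: [0.5501, -0.2272, 0.065]
eef_rot: [0.0, -0.184, 0.983, -0.0]
force: [0.6, 0.4, -0.5]
opening: 0.0525
grip_force: 0.0
```

```bash
python3 - <<'E'
from h import *
st()
w=grab('wrist','w6.png')
g=[.5505,-.2285,.0595,111.2]
plan(tp([g]))
im=cv2.cvtColor(w['image'],cv2.COLOR_RGB2BGR);print(proj(w,[[.599,-.2097,.082],[.5505,-.2285,.066],[.5314,-.236,.066]]).round())
t=grab('top');tt=cv2.cvtColor(t['image'],cv2.COLOR_RGB2BGR)
o=np.zeros((600,560,3),np.uint8);o[:300]=im[120:420];o[300:]=cv2.resize(tt[150:330,80:416],(560,300));cv2.imwrite('pics/g2.png',o)
E
```

```text
t 25.3 [ 0.5501 -0.2272  0.065 ] psi 111.2 tilt -1.0 F [ 0.6  0.4 -0.5] T [ 0.07  0.02 -0.01] op 0.0525 g 0.0
0, -0.001, 0.042, 0, 0, 0 ,
0, -0.001, 0.042, 0, 0, 0 ,
0, -0.001, 0.042, 0, 0, 0 ,
0, -0.001, 0.042, 0, 0, 0 ,
0, -0.001, 0.042, 0, 0, 0 ,
0, -0.001, 0.042, 0, 0, 0 ,
0, -0.001, 0.042, 0, 0, 0 ,
0, -0.001, 0.042, 0, 0, 0 ,
--
[[277. 325.]
 [277. 237.]
 [277. 205.]]
```

View pics/g2.png

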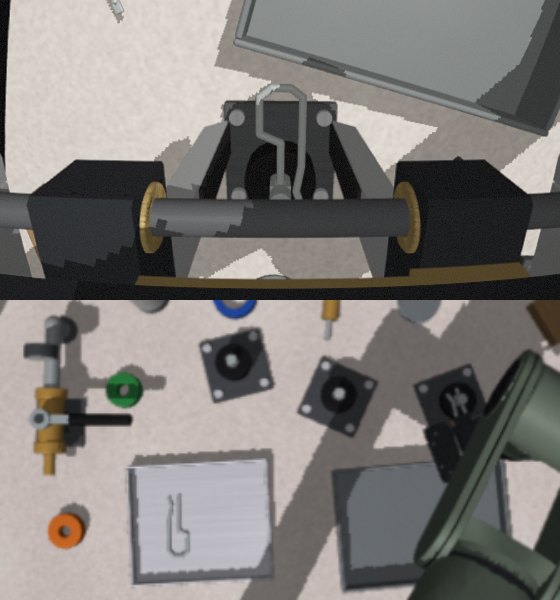

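Clip b lies flat in the tray at crop (178,525). Clip a's loop is centred at (281,237). Descend, grip and pull.

Call:
drive_tool(steps=[0, 0, 0.014, 0, 0, 0, 0, 0, 0.028, 0, 0, 0, 0, 0, 0.036, 0, 0, 0, 0, 0, 0.0415, 0, 0, 0, 0, 0, 0.0415, 0, 0, 0, 0, 0, 0.0415, 0, 0, 0, 0, 0, 0.0415, 0, 0, 0, 0, 0, 0.0415, 0, 0, 0])

```text
time: 26.4
position: [0.5502, -0.2274, 0.0237]
eef_rot: [0.0, -0.184, 0.983, -0.0]
force: [-0.2, -0.8, 0.6]
opening: 0.0517
grip_force: 0.0
```

Call:
drive_tool(steps=[0, 0, 0, 0, 0, 0, 0, 0, 0, 0, 0, 0, 0, 0, 0, 0, 0, 0, 0, 0, 0, 0, 0, 0, 0, 0, 0, 0, 0, 0, 0, 0, 0, 0, 0, 0, 0, 0, 0, 0, 0, 0, 0, 0, 0, 0, 0, 0], claw=0.02, grip_force=35)

```text
time: 27.4
position: [0.5499, -0.2272, 0.0232]
eef_rot: [-0.0, -0.184, 0.983, 0.0]
force: [-0.4, 0.3, 0.1]
opening: 0.0304
grip_force: 35.0
```

Call:
drive_tool(steps=[0.006, 0, 0, 0, 0, 0, 0.012, 0, 0, 0, 0, 0, 0.019, 0, 0, 0, 0, 0, 0.026, 0, 0, 0, 0, 0, 0.033, 0, 0, 0, 0, 0, 0.04, 0, 0, 0, 0, 0, 0.047, 0, 0, 0, 0, 0, 0.052, 0, 0, 0, 0, 0])

```text
time: 28.4
position: [0.5009, -0.2462, 0.0232]
eef_rot: [-0.0, -0.184, 0.983, 0.0]
force: [-0.5, 0.6, 0.0]
opening: 0.0304
grip_force: 35.0
```

```bash
python3 - <<'E'
from h import *
st()
s,p,R=cur()
a=[*p[:2],p[2]+OFF,111.2];u=[*p[:2],.12,111.2];v=[.395,.10,.11,90]
plan(tp(lerp(a,u,2)+lerp(u,v,8)+[v]))
t=grab('top')
im=t['image']
# tray brightness bbox check: bright greyish floor vs bench by low saturation
hsv=cv2.cvtColor(im,cv2.COLOR_RGB2HSV)
roi=hsv[235:335,140:260]; m=(roi[...,1]<14).astype(np.uint8)
c=max(cv2.findContours(m,0,1)[0],key=cv2.contourArea);print('tray',cv2.minAreaRect(c))
E
```

```text
t 28.4 [ 0.5009 -0.2462  0.0232] psi 111.2 tilt -1.0 F [-0.5  0.6  0. ] T [ 0.01  0.03 -0.04] op 0.0304 g 35.0
0, 0, -0.03, 0, 0, 0 ,
0, 0, -0.06, 0, 0, 0 ,
-0.003, 0.045, -0.059, 0, 0, 2.7 ,
-0.007, 0.09, -0.057, 0, 0, 5.3 ,
-0.01, 0.135, -0.056, 0, 0, 8 ,
-0.013, 0.181, -0.055, 0, 0, 10.6 ,
-0.017, 0.226, -0.054, 0, 0, 13.3 ,
-0.02, 0.271, -0.052, 0, 0, 15.9 ,
--
0.009, 0.044, 0.001, 0, 0, 2.6 ,
0.018, 0.089, 0.003, 0, 0, 5.3 ,
0.018, 0.089, 0.003, 0, 0, 5.3 ,
0.018, 0.089, 0.003, 0, 0, 5.3 ,
0.018, 0.089, 0.003, 0, 0, 5.3 ,
0.018, 0.089, 0.003, 0, 0, 5.3 ,
0.018, 0.089, 0.003, 0, 0, 5.3 ,
0.018, 0.089, 0.003, 0, 0, 5.3 ,
--
tray ((59.472984313964844, 48.16216278076172), (73.91187286376953, 86.9467544555664), 86.93350982666016)
```

Call:
drive_tool(steps=[0, 0, -0.03, 0, 0, 0, 0, 0, -0.055, 0, 0, 0, -0.003, 0.045, -0.055, 0, 0, 2.7, -0.007, 0.09, -0.055, 0, 0, 5.4, -0.01, 0.135, -0.055, 0, 0, 8, -0.013, 0.181, -0.055, 0, 0, 10.7, -0.017, 0.226, -0.055, 0, 0, 13.3, -0.02, 0.271, -0.055, 0, 0, 16])

```text
time: 29.45
position: [0.4216, 0.0151, 0.0785]
eef_rot: [0.0, -0.045, 0.999, -0.0]
force: [0.8, 0.1, -0.4]
opening: 0.0303
grip_force: 35.0
```

Call:
drive_tool(steps=[0.009, 0.044, 0, 0, 0, 2.6, 0.018, 0.089, 0, 0, 0, 5.2, 0.018, 0.089, 0, 0, 0, 5.2, 0.018, 0.089, 0.02, 0, 0, 5.2, 0.018, 0.089, 0.045, 0, 0, 5.2, 0.018, 0.089, 0.065, 0, 0, 5.2, 0.018, 0.089, 0.065, 0, 0, 5.2, 0.018, 0.089, 0.065, 0, 0, 5.2])

```text
time: 30.45
position: [0.3969, 0.1003, 0.0139]
eef_rot: [0.001, 0.0, 1.0, -0.0]
force: [-0.6, -0.2, 0.0]
opening: 0.0304
grip_force: 35.0
```

```bash
python3 - <<'E'
from h import *
st()
w=grab('wrist','w7.png')
for P in ([.506,.251,.025],[.514,.051,.025],[.346,.048,.025],[.34,.242,.025]): print(proj(w,P).round())
im=w['image'];hsv=cv2.cvtColor(im,cv2.COLOR_RGB2HSV)
m=((hsv[...,1]<14)&(hsv[...,2]>90)).astype(np.uint8);m[270:]=0
c=max(cv2.findContours(m,0,1)[0],key=cv2.contourArea);print(cv2.boundingRect(c),cv2.approxPolyDP(c,8,True).reshape(-1,2).tolist())
E
```

```text
t 30.45 [0.3969 0.1003 0.0139] psi 90.0 tilt -1.0 F [-0.6 -0.2  0. ] T [-0.02  0.03  0.01] op 0.0304 g 35.0
[[491. 386.]]
[[209. 402.]]
[[187. 157.]]
[[520. 149.]]
(191, 137, 338, 133) [[528, 142], [198, 155], [203, 269], [203, 163], [215, 269], [240, 269], [247, 243], [250, 269], [309, 269], [311, 243], [320, 269], [494, 269], [508, 147], [522, 150], [516, 269]]
```

Call:
drive_tool(steps=[0, 0, 0.015, 0, 0, 0, 0, 0, 0.03, 0, 0, 0, 0, 0, 0.038, 0, 0, 0, 0, 0, 0.044, 0, 0, 0, 0, 0, 0.044, 0, 0, 0, 0, 0, 0.044, 0, 0, 0, 0, 0, 0.044, 0, 0, 0, 0, 0, 0.044, 0, 0, 0])

```text
time: 31.5
position: [0.3962, 0.1008, -0.0305]
eef_rot: [0.0, -0.0, 1.0, 0.0]
force: [0.1, -0.7, -0.7]
opening: 0.0306
grip_force: 35.0
```

Call:
drive_tool(steps=[0, 0, 0, 0, 0, 0, 0, 0, 0, 0, 0, 0, 0, 0, 0, 0, 0, 0, 0, 0, 0, 0, 0, 0, 0, 0, -0.02, 0, 0, 0, 0, 0, -0.06, 0, 0, 0, 0, 0, -0.12, 0, 0, 0, 0, 0, -0.12, 0, 0, 0], claw=0.044)

```text
time: 32.5
position: [0.4009, 0.1011, 0.0942]
eef_rot: [0.006, -0.0, 1.0, 0.0]
force: [0.1, 0.3, -1.5]
opening: 0.0436
grip_force: 0.0
```

```bash
python3 - <<'E'
from h import *
st()
s,p,R=cur()
a=[*p[:2],p[2]+OFF,90];u=[.62,.10,.135,90];v=[.6505,.103,.135,90];g=[.6505,.103,.04,90]
plan(tp(lerp(a,v,6)+[v,v]+lerp(v,g,4)+[g]*4))
E
```

```text
t 32.5 [0.4009 0.1011 0.0942] psi 90.0 tilt -0.9999 F [ 0.1  0.3 -1.5] T [ 0.03  0.   -0.03] op 0.0436 g 0.0
-0.042, 0, 0, 0, 0.7, 0 ,
-0.083, 0.001, 0, 0, 0.7, 0 ,
-0.125, 0.001, 0, 0, 0.7, 0 ,
-0.166, 0.001, -0.001, 0, 0.7, 0 ,
-0.208, 0.001, -0.001, 0, 0.7, 0 ,
-0.25, 0.002, -0.001, 0, 0.7, 0 ,
-0.25, 0.002, -0.001, 0, 0.7, 0 ,
-0.25, 0.002, -0.001, 0, 0.7, 0 ,
--
0, 0, 0.024, 0, 0, 0 ,
0, 0, 0.047, 0, 0, 0 ,
0, 0, 0.071, 0, 0, 0 ,
0, 0, 0.095, 0, 0, 0 ,
0, 0, 0.095, 0, 0, 0 ,
0, 0, 0.095, 0, 0, 0 ,
0, 0, 0.095, 0, 0, 0 ,
0, 0, 0.095, 0, 0, 0 ,
--
```

Call:
drive_tool(steps=[-0.042, 0, 0, 0, 0, 0, -0.083, 0.001, 0, 0, 0, 0, -0.125, 0.001, 0, 0, 0, 0, -0.166, 0.001, 0, 0, 0, 0, -0.208, 0.001, 0, 0, 0, 0, -0.254, 0.002, 0, 0, 0, 0, -0.254, 0.002, 0, 0, 0, 0, -0.254, 0.002, 0, 0, 0, 0], claw=0.072)

```text
time: 33.5
position: [0.648, 0.103, 0.0872]
eef_rot: [-0.002, -0.0, 1.0, -0.0]
force: [-0.5, 0.1, 0.9]
opening: 0.0721
grip_force: 0.0
```

```bash
python3 - <<'E'
from h import *
st()
plan(tp([[.6505,.103,.04,90]]))
w=grab('wrist','w8.png')
print(proj(w,[[.6505,.103,.082]]).round())
im=w['image'];g=cv2.cvtColor(im,cv2.COLOR_RGB2GRAY)
o=np.zeros((600,560,3),np.uint8);o[:300]=cv2.cvtColor(im,cv2.COLOR_RGB2BGR)[120:420]
t=grab('top');tt=cv2.cvtColor(t['image'],cv2.COLOR_RGB2BGR)
o[300:]=cv2.resize(tt[150:330,80:416],(560,300));cv2.imwrite('pics/g3.png',o)
E
```

```text
t 33.5 [0.648  0.103  0.0872] psi 90.0 tilt -1.0 F [-0.5  0.1  0.9] T [ 0.04 -0.02  0.02] op 0.0721 g 0.0
-0.003, 0, 0.084, 0, -0.2, 0 ,
-0.003, 0, 0.084, 0, -0.2, 0 ,
-0.003, 0, 0.084, 0, -0.2, 0 ,
-0.003, 0, 0.084, 0, -0.2, 0 ,
-0.003, 0, 0.084, 0, -0.2, 0 ,
-0.003, 0, 0.084, 0, -0.2, 0 ,
-0.003, 0, 0.084, 0, -0.2, 0 ,
-0.003, 0, 0.084, 0, -0.2, 0 ,
--
[[280. 238.]]
```

View pics/g3.png

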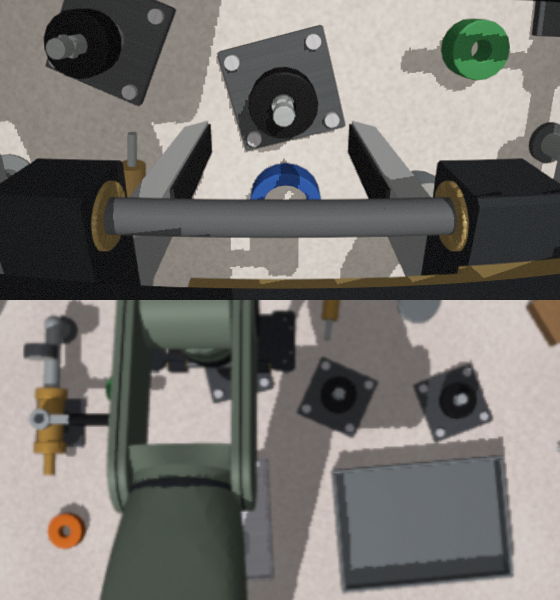

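Stand c's pin is seen at wrist (284,231) against (280,238) predicted, about 3 mm nearer the robot. The crate is unmoved and stands a and b are now clipless. Descend straight here and grip roller c.

Call:
drive_tool(steps=[0, 0.001, 0.02, 0, 0, 0, 0, 0.001, 0.04, 0, 0, 0, 0, 0.001, 0.06, 0, 0, 0, 0, 0.001, 0.076, 0, 0, 0, 0, 0.001, 0.084, 0, 0, 0, 0, 0.001, 0.084, 0, 0, 0, 0, 0.001, 0.084, 0, 0, 0, 0, 0.001, 0.084, 0, 0, 0])

```text
time: 34.6
position: [0.6508, 0.104, 0.0063]
eef_rot: [0.001, -0.0, 1.0, 0.0]
force: [-0.5, -0.2, 0.4]
opening: 0.0718
grip_force: 0.0
```

Call:
drive_tool(steps=[0, 0, 0, 0, 0, 0, 0, 0, 0, 0, 0, 0, 0, 0, 0, 0, 0, 0, 0, 0, 0, 0, 0, 0, 0, 0, 0, 0, 0, 0, 0, 0, -0.02, 0, 0, 0, 0, 0, -0.04, 0, 0, 0, 0, 0, -0.07, 0, 0, 0], claw=0.036, grip_force=35)

```text
time: 35.6
position: [0.6486, 0.1036, 0.0754]
eef_rot: [-0.002, -0.0, 1.0, -0.0]
force: [-0.4, -0.3, -1.2]
opening: 0.0481
grip_force: 35.0
```

```bash
cat >> h.py <<'E'
def crate():
    t=grab('top');hsv=cv2.cvtColor(t['image'],cv2.COLOR_RGB2HSV)
    roi=hsv[225:345,255:420];m=((roi[...,0]>70)&(roi[...,1]>14)|(roi[...,2]<70)).astype(np.uint8)
    c=max(cv2.findContours(m,0,1)[0],key=cv2.contourArea);q=cv2.minAreaRect(c)
    print('crate rect px',np.array(q[0])+[255,225],q[1:],onz(t,[np.array(q[0])+[255,225]],.03).round(3))
E
python3 - <<'E'
from h import *
st();crate()
s,p,R=cur()
a=[*p[:2],p[2]+OFF,90];u=[*p[:2],.13,90];v=[.465,-.115,.13,90];g=[.465,-.115,.014,90]
plan(tp(lerp(a,u,1)+lerp(u,v,6)+[v]+lerp(v,g,5)+[g]*3))
E
```

```text
t 35.6 [0.6486 0.1036 0.0754] psi 90.0 tilt -1.0 F [-0.4 -0.3 -1.2] T [ 0.04  0.05 -0.01] op 0.0481 g 35.0
crate rect px [333.31967163 283.51638794] ((72.24752044677734, 101.76217651367188), 84.80557250976562) [[ 0.427 -0.163  0.03 ]]
0, 0, -0.012, 0, 0.4, 0.1 ,
0.031, -0.036, -0.012, 0, 0.4, 0.1 ,
0.063, -0.073, -0.012, 0, 0.4, 0.1 ,
0.094, -0.109, -0.012, 0, 0.4, 0.1 ,
0.125, -0.146, -0.012, 0, 0.4, 0.1 ,
0.157, -0.182, -0.012, 0, 0.4, 0.1 ,
0.188, -0.218, -0.013, 0, 0.4, 0.1 ,
0.188, -0.218, -0.013, 0, 0.4, 0.1 ,
--
0, 0, 0.023, 0, 0, 0 ,
0, 0, 0.046, 0, 0, 0 ,
0, 0, 0.07, 0, 0, 0 ,
0, 0, 0.093, 0, 0, 0 ,
0, 0, 0.116, 0, 0, 0 ,
0, 0, 0.116, 0, 0, 0 ,
0, 0, 0.116, 0, 0, 0 ,
0, 0, 0.116, 0, 0, 0 ,
--
```

Call:
drive_tool(steps=[0, 0, -0.015, 0, 0, 0, 0.031, -0.036, -0.015, 0, 0, 0, 0.063, -0.073, -0.015, 0, 0, 0, 0.094, -0.109, -0.015, 0, 0, 0, 0.125, -0.146, -0.015, 0, 0, 0, 0.157, -0.182, -0.015, 0, 0, 0, 0.188, -0.218, -0.015, 0, 0, 0, 0.188, -0.218, -0.015, 0, 0, 0])

```text
time: 36.65
position: [0.4596, -0.1158, 0.0899]
eef_rot: [-0.001, 0.002, 1.0, 0.0]
force: [0.4, -0.5, -1.2]
opening: 0.0485
grip_force: 35.0
```

Call:
drive_tool(steps=[0, 0, 0, 0, 0, 0, 0, 0, 0.03, 0, 0, 0, 0, 0, 0.06, 0, 0, 0, 0, 0, 0.09, 0, 0, 0, 0, 0, 0.108, 0, 0, 0, 0, 0, 0.114, 0, 0, 0, 0, 0, 0.114, 0, 0, 0, 0, 0, 0.114, 0, 0, 0])

```text
time: 37.65
position: [0.4625, -0.113, -0.0228]
eef_rot: [-0.001, -0.001, 1.0, 0.0]
force: [-3.2, 1.4, 7.2]
opening: 0.0479
grip_force: 35.0
```

Call:
drive_tool(steps=[0, 0, -0.002, 0, 0, 0, 0, 0, -0.002, 0, 0, 0, 0, 0, -0.002, 0, 0, 0, 0, 0, -0.06, 0, 0, 0, 0, 0, -0.12, 0, 0, 0, -0.045, 0.023, -0.12, 0, 0, 0, -0.09, 0.046, -0.12, 0, 0, 0, -0.142, 0.07, -0.12, 0, 0, 0], claw=0.068)

```text
time: 38.65
position: [0.6053, -0.0436, 0.0966]
eef_rot: [0.0, 0.0, 1.0, -0.0]
force: [0.4, 0.3, 0.5]
opening: 0.0677
grip_force: 0.0
```

```bash
python3 - <<'E'
from h import *
st();w=grab('wrist','w9.png');st()
im=w['image'];hsv=cv2.cvtColor(im,cv2.COLOR_RGB2HSV)
u,v=proj(w,[[.6055,-.043,.082]])[0];print(u,v)
# pin: bright disc among black roller
x0,y0=int(u)-30,int(v)-30
g=hsv[y0:y0+60,x0:x0+60,2];m=(g>np.median(g)+35).astype(np.uint8)
for c in cv2.findContours(m,0,1)[0]:
    if 20<cv2.contourArea(c): print(cv2.contourArea(c),np.array(cv2.minEnclosingCircle(c)[0])+[x0,y0])
plan(tp([[.6055,-.043,.041,90]]))
E
```

```text
t 38.65 [ 0.6053 -0.0436  0.0966] psi 90.0 tilt -1.0 F [0.4 0.3 0.5] T [ 0.03 -0.04 -0.03] op 0.0677 g 0.0
t 38.7 [ 0.6116 -0.0403  0.0958] psi 90.1 tilt -1.0 F [5.5 0.1 0.3] T [ 0.05 -0.15  0.  ] op 0.0679 g 0.0
280.3964572620842 230.75245269953749
98.0 [302.5 256.5]
220.0 [266.5 252. ]
592.0 [284.5 228.5]
0.007, -0.003, 0.092, 0.1, 0.4, 0.1 ,
0.007, -0.003, 0.092, 0.1, 0.4, 0.1 ,
0.007, -0.003, 0.092, 0.1, 0.4, 0.1 ,
0.007, -0.003, 0.092, 0.1, 0.4, 0.1 ,
0.007, -0.003, 0.092, 0.1, 0.4, 0.1 ,
0.007, -0.003, 0.092, 0.1, 0.4, 0.1 ,
0.007, -0.003, 0.092, 0.1, 0.4, 0.1 ,
0.007, -0.003, 0.092, 0.1, 0.4, 0.1 ,
--
```

Call:
drive_tool(steps=[0, 0, 0.015, 0, 0, 0, 0, 0, 0.03, 0, 0, 0, 0, 0, 0.03, 0, 0, 0, 0, 0, 0.03, 0, 0, 0, 0, 0, 0.03, 0, 0, 0, 0, 0, 0.03, 0, 0, 0, 0, 0, 0.03, 0, 0, 0, 0, 0, 0.03, 0, 0, 0])

```text
time: 39.7
position: [0.6041, -0.0441, 0.0664]
eef_rot: [0.0, -0.0, 1.0, -0.0]
force: [-0.4, 0.6, 1.2]
opening: 0.0677
grip_force: 0.0
```

```bash
python3 - <<'E'
from h import *
st();plan(tp([[.6045,-.042,.041,90]]))
E
```

```text
t 39.7 [ 0.6041 -0.0441  0.0664] psi 90.0 tilt -1.0 F [-0.4  0.6  1.2] T [ 0.01  0.   -0.02] op 0.0677 g 0.0
0, 0.002, 0.062, 0, 0, 0 ,
0, 0.002, 0.062, 0, 0, 0 ,
0, 0.002, 0.062, 0, 0, 0 ,
0, 0.002, 0.062, 0, 0, 0 ,
0, 0.002, 0.062, 0, 0, 0 ,
0, 0.002, 0.062, 0, 0, 0 ,
0, 0.002, 0.062, 0, 0, 0 ,
0, 0.002, 0.062, 0, 0, 0 ,
--
```

Call:
drive_tool(steps=[0, 0.002, 0.02, 0, 0, 0, 0, 0.002, 0.04, 0, 0, 0, 0, 0.002, 0.056, 0, 0, 0, 0, 0.002, 0.062, 0, 0, 0, 0, 0.002, 0.062, 0, 0, 0, 0, 0.002, 0.062, 0, 0, 0, 0, 0.002, 0.062, 0, 0, 0, 0, 0.002, 0.062, 0, 0, 0])

```text
time: 40.7
position: [0.6045, -0.0422, 0.0049]
eef_rot: [0.001, -0.0, 1.0, -0.0]
force: [0.3, -0.6, 0.3]
opening: 0.0677
grip_force: 0.0
```

Call:
drive_tool(steps=[0, 0, 0, 0, 0, 0, 0, 0, 0, 0, 0, 0, 0, 0, 0, 0, 0, 0, 0, 0, 0, 0, 0, 0, 0, 0, 0, 0, 0, 0, 0, 0, -0.02, 0, 0, 0, 0, 0, -0.045, 0, 0, 0, 0, 0, -0.085, 0, 0, 0], claw=0.036)

```text
time: 41.7
position: [0.6024, -0.0418, 0.0892]
eef_rot: [-0.002, -0.0, 1.0, 0.0]
force: [0.6, -0.5, -1.9]
opening: 0.0486
grip_force: 35.5
```

```bash
python3 - <<'E'
from h import *
st();crate()
s,p,R=cur()
v=[.392,-.165,.125,90]
plan(tp(lerp([*p[:2],p[2]+OFF,90],v,6)))
E
```

```text
t 41.7 [ 0.6024 -0.0418  0.0892] psi 90.0 tilt -1.0 F [ 0.6 -0.5 -1.9] T [ 0.04 -0.01  0.02] op 0.0486 g 35.5
crate rect px [324.93489075 291.8134079 ] ((82.12345886230469, 135.48175048828125), 70.76932525634766) [[ 0.408 -0.143  0.03 ]]
0.036, -0.02, 0.001, -0.1, 0.5, 0 ,
0.072, -0.041, 0.002, -0.1, 0.5, 0 ,
0.108, -0.061, 0.004, -0.1, 0.5, 0 ,
0.144, -0.081, 0.005, -0.1, 0.5, 0 ,
0.18, -0.102, 0.006, -0.1, 0.5, 0 ,
0.216, -0.122, 0.007, -0.1, 0.5, 0 ,
0.216, -0.122, 0.007, -0.1, 0.5, 0 ,
0.216, -0.122, 0.007, -0.1, 0.5, 0 ,
--
```

Call:
drive_tool(steps=[0.036, -0.02, 0, 0, 0, 0, 0.072, -0.041, 0, 0, 0, 0, 0.108, -0.061, 0, 0, 0, 0, 0.144, -0.081, 0, 0, 0, 0, 0.18, -0.102, 0, 0, 0, 0, 0.21, -0.122, 0, 0, 0, 0, 0.21, -0.122, 0, 0, 0, 0, 0.21, -0.122, 0, 0, 0, 0])

```text
time: 42.75
position: [0.3948, -0.1644, 0.0899]
eef_rot: [0.001, -0.0, 1.0, -0.0]
force: [-0.1, -0.4, -0.1]
opening: 0.0489
grip_force: 35.5
```

```bash
cat >> h.py <<'E'
def scan(d,P0,P1,z,n=61):
    P=np.linspace([*P0,z],[*P1,z],n);uv=proj(d,P).astype(np.float32)
    im=d['image'].astype(np.float32)
    c=cv2.remap(im,uv[:,0].copy(),uv[:,1].copy(),1)[:,0]
    return P,c[:,0]-c[:,2]   # warm(bench)>0, bluish crate<0
E
python3 - <<'E'
from h import *
st()
w=grab('wrist','w10.png');t=grab('top')
for nm,d in(('w',w),('t',t)):
  for a,b in(((.30,-.20),(.60,-.20)),((.30,-.10),(.60,-.10)),((.30,-.25),(.60,-.25)),((.37,0.02),(.37,-.34)),((.48,0.02),(.48,-.34))):
    P,c=scan(d,a,b,.045,76 if a[0]==.30 else 91)
    print(nm,a,''.join('#' if x<2 else '.' for x in c))
E
```

```text
t 42.75 [ 0.3948 -0.1644  0.0899] psi 90.0 tilt -1.0 F [-0.1 -0.4 -0.1] T [ 0.02  0.01 -0.01] op 0.0489 g 35.5
w (0.3, -0.2) ...........###########################################.##########...########
w (0.3, -0.1) .........#########################.#########.##########.............########
w (0.3, -0.25) ............#####################################################...########
w (0.37, 0.02) #................###########################################################...............
w (0.48, 0.02) ####################...################################################..##################
t (0.3, -0.2) ##############.########################################........#############
t (0.3, -0.1) ........############################################........................
t (0.3, -0.25) ########################################################............######..
t (0.37, 0.02) .................###################################################################.......
t (0.48, 0.02) ..............#############################################################................
```

The crate is unmoved, by the wrist scan. Lower roller b and release.

Call:
drive_tool(steps=[0, 0, 0.03, 0, 0, 0, 0, 0, 0.06, 0, 0, 0, 0, 0, 0.09, 0, 0, 0, 0, 0, 0.106, 0, 0, 0, 0, 0, 0.112, 0, 0, 0, 0, 0, 0.112, 0, 0, 0, 0, 0, 0.112, 0, 0, 0, 0, 0, 0.112, 0, 0, 0])

```text
time: 43.85
position: [0.3946, -0.1645, -0.0223]
eef_rot: [0.001, -0.0, 1.0, -0.0]
force: [0.6, -0.0, 0.0]
opening: 0.0484
grip_force: 35.5
```

Call:
drive_tool(steps=[0, 0, -0.002, 0, 0, 0, 0, 0, -0.002, 0, 0, 0, 0, 0, -0.002, 0, 0, 0, 0, 0, -0.06, 0, 0, 0, 0, 0, -0.12, 0, 0, 0, -0.06, -0.013, -0.12, 0, 0, 0, -0.12, -0.026, -0.12, 0, 0, 0, -0.17, -0.038, -0.12, 0, 0, 0], claw=0.066)

```text
time: 44.85
position: [0.5663, -0.2026, 0.098]
eef_rot: [0.001, -0.0, 1.0, -0.0]
force: [-1.0, -0.1, 0.6]
opening: 0.0658
grip_force: 0.0
```

```bash
python3 - <<'E'
from h import *
st();plan(tp([[.598,-.209,.1,90]]))
E
```

```text
t 44.85 [ 0.5663 -0.2026  0.098 ] psi 90.0 tilt -1.0 F [-1.  -0.1  0.6] T [-0.01  0.02 -0.02] op 0.0658 g 0.0
-0.032, -0.006, 0.035, -0.1, 0.1, 0 ,
-0.032, -0.006, 0.035, -0.1, 0.1, 0 ,
-0.032, -0.006, 0.035, -0.1, 0.1, 0 ,
-0.032, -0.006, 0.035, -0.1, 0.1, 0 ,
-0.032, -0.006, 0.035, -0.1, 0.1, 0 ,
-0.032, -0.006, 0.035, -0.1, 0.1, 0 ,
-0.032, -0.006, 0.035, -0.1, 0.1, 0 ,
-0.032, -0.006, 0.035, -0.1, 0.1, 0 ,
--
```

Call:
drive_tool(steps=[-0.032, -0.006, 0.005, 0, 0, 0, -0.032, -0.006, 0.02, 0, 0, 0, -0.032, -0.006, 0.03, 0, 0, 0, -0.032, -0.006, 0.03, 0, 0, 0, -0.032, -0.006, 0.03, 0, 0, 0, -0.032, -0.006, 0.03, 0, 0, 0, -0.032, -0.006, 0.03, 0, 0, 0, -0.032, -0.006, 0.03, 0, 0, 0])

```text
time: 45.85
position: [0.5963, -0.2082, 0.0676]
eef_rot: [0.0, -0.0, 1.0, -0.0]
force: [-0.0, -0.5, 1.0]
opening: 0.0662
grip_force: 0.0
```

```bash
python3 - <<'E'
from h import *
st();w=grab('wrist','w11.png')
hsv=cv2.cvtColor(w['image'],cv2.COLOR_RGB2HSV)
u,v=proj(w,[[.598,-.209,.082]])[0];print(u,v)
x0,y0=int(u)-30,int(v)-30
g=hsv[y0:y0+60,x0:x0+60,2];m=(g>np.median(g)+35).astype(np.uint8)
for c in cv2.findContours(m,0,1)[0]:
    if 20<cv2.contourArea(c): print(cv2.contourArea(c),np.array(cv2.minEnclosingCircle(c)[0])+[x0,y0],cv2.boundingRect(c))
plan(tp([[.597,-.2085,.041,90]]))
E
```

```text
t 45.85 [ 0.5963 -0.2082  0.0676] psi 90.0 tilt -1.0 F [-0.  -0.5  1. ] T [0.01 0.04 0.03] op 0.0662 g 0.0
278.1764473738758 247.37000703412448
283.0 [286. 269.] (17, 45, 43, 15)
190.5 [254.66666651 269.33333206] (0, 44, 16, 16)
694.0 [279.         239.27142906] (18, 5, 27, 36)
-0.001, 0, 0.064, 0, 0, 0 ,
-0.001, 0, 0.064, 0, 0, 0 ,
-0.001, 0, 0.064, 0, 0, 0 ,
-0.001, 0, 0.064, 0, 0, 0 ,
-0.001, 0, 0.064, 0, 0, 0 ,
-0.001, 0, 0.064, 0, 0, 0 ,
-0.001, 0, 0.064, 0, 0, 0 ,
-0.001, 0, 0.064, 0, 0, 0 ,
--
```

Call:
drive_tool(steps=[-0.001, 0, 0.02, 0, 0, 0, -0.001, 0, 0.04, 0, 0, 0, -0.001, 0, 0.056, 0, 0, 0, -0.001, 0, 0.063, 0, 0, 0, -0.001, 0, 0.063, 0, 0, 0, -0.001, 0, 0.063, 0, 0, 0, -0.001, 0, 0.063, 0, 0, 0, -0.001, 0, 0.063, 0, 0, 0])

```text
time: 46.9
position: [0.5976, -0.2083, 0.005]
eef_rot: [0.001, -0.0, 1.0, -0.0]
force: [-0.3, 0.8, 0.5]
opening: 0.0658
grip_force: 0.0
```

Call:
drive_tool(steps=[0, 0, 0, 0, 0, 0, 0, 0, 0, 0, 0, 0, 0, 0, 0, 0, 0, 0, 0, 0, 0, 0, 0, 0, 0, 0, 0, 0, 0, 0, 0, 0, -0.02, 0, 0, 0, 0, 0, -0.045, 0, 0, 0, 0, 0, -0.085, 0, 0, 0], claw=0.036)

```text
time: 47.9
position: [0.5955, -0.2073, 0.0887]
eef_rot: [-0.002, -0.0, 1.0, 0.001]
force: [0.4, -0.7, -0.8]
opening: 0.0482
grip_force: 34.9
```

Call:
drive_tool(steps=[0.03, 0, 0, 0, 0, 0, 0.06, -0.001, 0, 0, 0, 0, 0.09, -0.002, 0, 0, 0, 0, 0.12, -0.004, 0, 0, 0, 0, 0.132, -0.005, 0, 0, 0, 0, 0.132, -0.005, 0, 0, 0, 0, 0.132, -0.005, 0, 0, 0, 0, 0.132, -0.005, 0, 0, 0, 0])

```text
time: 48.9
position: [0.466, -0.2132, 0.0893]
eef_rot: [0.0, -0.001, 1.0, -0.0]
force: [-0.1, 0.4, -0.3]
opening: 0.0487
grip_force: 34.9
```

```bash
python3 - <<'E'
from h import *
st()
w=grab('wrist','w12.png');t=grab('top')
for nm,d in(('w',w),('t',t)):
  for a,b in(((.30,-.20),(.60,-.20)),((.30,-.12),(.60,-.12)),((.37,0.02),(.37,-.34)),((.45,0.02),(.45,-.34))):
    P,c=scan(d,a,b,.045,76 if a[0]==.30 else 91)
    print(nm,a,''.join('#' if x<2 else '.' for x in c))
E
```

```text
t 48.9 [ 0.466  -0.2132  0.0893] psi 90.1 tilt -1.0 F [-0.1  0.4 -0.3] T [ 0.    0.01 -0.01] op 0.0487 g 34.9
w (0.3, -0.2) ####........##################################...#.#######.#################
w (0.3, -0.12) ###.......################################.#########...####....#########..##
w (0.37, 0.02) #######..........###########################################################...............
w (0.45, 0.02) ####...........#################.##########################################................
t (0.3, -0.2) ##############################...##############...#####........#############
t (0.3, -0.12) ..........###########################################.......................
t (0.37, 0.02) .................############################################################.............#
t (0.45, 0.02) ...............######################################################################.#####
```

Call:
drive_tool(steps=[0, 0, 0.03, 0, 0, 0, 0, 0, 0.06, 0, 0, 0, 0, 0, 0.09, 0, 0, 0, 0, 0, 0.106, 0, 0, 0, 0, 0, 0.111, 0, 0, 0, 0, 0, 0.111, 0, 0, 0, 0, 0, 0.111, 0, 0, 0, 0, 0, 0.111, 0, 0, 0])

```text
time: 50.0
position: [0.4659, -0.2137, -0.0207]
eef_rot: [0.001, -0.0, 1.0, -0.001]
force: [0.5, -0.3, -1.4]
opening: 0.0486
grip_force: 34.9
```

Call:
drive_tool(steps=[0, 0, -0.002, 0, 0, 0, 0, 0, -0.002, 0, 0, 0, 0, 0, -0.002, 0, 0, 0, 0, 0, -0.06, 0, 0, 0, 0, 0, -0.12, 0, 0, 0, 0.03, 0.05, -0.13, 0, 0, 0, 0.03, 0.11, -0.13, 0, 0, 0, 0.03, 0.17, -0.13, 0, 0, 0], claw=0.066)

```text
time: 51.0
position: [0.4349, -0.0419, 0.1088]
eef_rot: [0.001, 0.001, 1.0, -0.0]
force: [0.7, -0.2, -1.1]
opening: 0.066
grip_force: 0.0
```

```bash
python3 - <<'E'
from h import *
st()
s,p,R=cur()
V=np.array([.5674,.3553]);q=.095
def A(th,psi,z=.080): t=np.radians(th);return [V[0]-q*np.cos(t),V[1]-q*np.sin(t),z,psi]
a=[*p[:2],p[2]+OFF,90];m=[.44,.15,.15,123]
v=A(92,156,.14)
plan(tp(lerp(a,m,3)+lerp(m,v,4)+[v]+lerp(v,A(92,156),3)+[A(92,156)]*3
 +[A(92,156)]*2+[A(x,156-(92-x)*.75) for x in(82,72,62,52,42,32,22,12,2,-6,-12,-12,-12,-12,-12,-12)]))
t=grab('top','end1.png')
im=cv2.cvtColor(t['image'],cv2.COLOR_RGB2BGR);cv2.imwrite('pics/e1.png',cv2.resize(im[130:340,60:440],(760,420),interpolation=cv2.INTER_CUBIC))
E
```

```text
t 51.0 [ 0.4349 -0.0419  0.1088] psi 89.9 tilt -1.0 F [ 0.7 -0.2 -1.1] T [ 0.13 -0.01 -0.  ] op 0.066 g 0.0
-0.002, 0.064, -0.001, 0, 0.1, -11.1 ,
-0.003, 0.128, -0.003, 0, 0.1, -22.1 ,
-0.005, 0.192, -0.004, 0, 0.1, -33.1 ,
-0.037, 0.22, -0.002, -0.1, 0.1, -41.3 ,
-0.07, 0.247, 0.001, -0.1, 0.1, -49.6 ,
-0.103, 0.275, 0.003, -0.1, 0.1, -57.8 ,
-0.135, 0.302, 0.006, -0.1, 0.1, -66.1 ,
-0.135, 0.302, 0.006, -0.1, 0.1, -66.1 ,
--
0, 0, 0.02, 0, 0, 0 ,
0, 0, 0.04, 0, 0, 0 ,
0, 0, 0.06, 0, 0, 0 ,
0, 0, 0.06, 0, 0, 0 ,
0, 0, 0.06, 0, 0, 0 ,
0, 0, 0.06, 0, 0, 0 ,
0, 0, 0.06, 0, 0, 0 ,
0, 0, 0.06, 0, 0, 0 ,
--
0.006, 0.015, 0, 0, 0, 7.5 ,
0.009, 0.032, 0, 0, 0, 15 ,
0.009, 0.048, 0, 0, 0, 22.5 ,
0.007, 0.065, 0, 0, 0, 30 ,
0.001, 0.08, 0, 0, 0, 37.5 ,
-0.007, 0.095, 0, 0, 0, 45 ,
-0.017, 0.108, 0, 0, 0, 52.5 ,
-0.03, 0.119, 0, 0, 0, 60 ,
--
0, 0.017, 0, 0, 0, 7.5 ,
-0.002, 0.03, 0, 0, 0, 13.5 ,
-0.004, 0.039, 0, 0, 0, 18 ,
-0.004, 0.039, 0, 0, 0, 18 ,
-0.004, 0.039, 0, 0, 0, 18 ,
-0.004, 0.039, 0, 0, 0, 18 ,
-0.004, 0.039, 0, 0, 0, 18 ,
-0.004, 0.039, 0, 0, 0, 18 ,
--
```

View pics/e1.png

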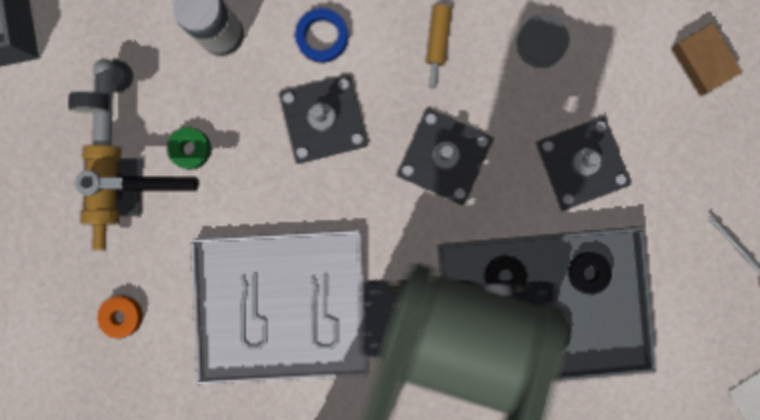

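Both clips lie flat in the tray, at (255,310) and (325,310). Rollers show in the crate at (505,273) and (590,270), with b's hidden by the arm. I'll check that numerically once the arm is away, before opening the valve.

Call:
drive_tool(steps=[-0.002, 0.06, -0.002, 0, 0, -10, -0.003, 0.12, -0.003, 0, 0, -20, -0.005, 0.18, -0.004, 0, 0, -30, -0.037, 0.215, -0.002, 0, 0, -40, -0.07, 0.247, 0, 0, 0, -49.6, -0.103, 0.275, 0.003, 0, 0, -57.8, -0.135, 0.302, 0.006, 0, 0, -66, -0.135, 0.302, 0.006, 0, 0, -66], claw=0.046)

```text
time: 52.05
position: [0.571, 0.26, 0.101]
eef_rot: [-0.0, -0.545, 0.838, 0.0]
force: [-0.2, -0.1, -0.4]
opening: 0.0461
grip_force: 0.0
```

```bash
python3 - <<'E'
from h import *
st();plan(tp([[.5707,.2604,.080,156]]))
t=grab('top');g=cv2.cvtColor(t['image'],cv2.COLOR_RGB2GRAY)
for P in ([.462,-.113],[.395,-.1645],[.466,-.2135]):
    ring=proj(t,[[P[0]+.017*np.cos(a),P[1]+.017*np.sin(a),.029] for a in np.linspace(0,6.2,16)]).astype(np.float32)
    far=proj(t,[[P[0]+.035*np.cos(a),P[1]+.035*np.sin(a),.005] for a in np.linspace(0,6.2,16)]).astype(np.float32)
    f=lambda q:cv2.remap(g,q[:,0].copy(),q[:,1].copy(),1).ravel()
    print(P,f(ring).tolist(),np.median(f(far)))
for a,b in(((.30,-.20),(.60,-.20)),((.37,0.02),(.37,-.34))):
    P,c=scan(t,a,b,.045,76 if a[0]==.30 else 91);print(''.join('#' if x<2 else '.' for x in c))
E
```

```text
t 52.05 [0.571 0.26  0.101] psi 156.1 tilt -1.0 F [-0.2 -0.1 -0.4] T [0.06 0.04 0.02] op 0.0461 g 0.0
0, 0, 0.058, 0, 0, 0.1 ,
0, 0, 0.058, 0, 0, 0.1 ,
0, 0, 0.058, 0, 0, 0.1 ,
0, 0, 0.058, 0, 0, 0.1 ,
0, 0, 0.058, 0, 0, 0.1 ,
0, 0, 0.058, 0, 0, 0.1 ,
0, 0, 0.058, 0, 0, 0.1 ,
0, 0, 0.058, 0, 0, 0.1 ,
--
[0.462, -0.113] [23, 25, 24, 25, 25, 26, 27, 26, 25, 25, 23, 23, 25, 23, 23, 24] 106.0
[0.395, -0.1645] [23, 22, 23, 26, 24, 26, 27, 26, 24, 24, 24, 24, 23, 24, 23, 23] 84.0
[0.466, -0.2135] [21, 21, 23, 21, 23, 24, 23, 25, 21, 24, 23, 21, 22, 22, 23, 21] 104.0
............###########################################........#############
.................############################################################..............
```

All three rollers are confirmed in the crate, so now I open the valve.

Call:
drive_tool(steps=[0, 0, 0.02, 0, 0, 0, 0, 0, 0.04, 0, 0, 0, 0, 0, 0.058, 0, 0, 0, 0, 0, 0.058, 0, 0, 0, 0, 0, 0.058, 0, 0, 0, 0, 0, 0.058, 0, 0, 0, 0, 0, 0.058, 0, 0, 0, 0, 0, 0.058, 0, 0, 0])

```text
time: 53.1
position: [0.5702, 0.259, 0.0448]
eef_rot: [0.0, -0.545, 0.839, -0.0]
force: [-0.2, 0.5, -0.4]
opening: 0.0461
grip_force: 0.0
```

Call:
drive_tool(steps=[0.006, 0.015, 0, 0, 0, 7.5, 0.009, 0.032, 0, 0, 0, 15, 0.009, 0.048, 0, 0, 0, 22.5, 0.007, 0.065, 0, 0, 0, 30, 0.001, 0.08, 0, 0, 0, 37.5, -0.007, 0.095, 0, 0, 0, 45, -0.017, 0.108, 0, 0, 0, 52.5, -0.03, 0.119, 0, 0, 0, 60])

```text
time: 54.1
position: [0.4721, 0.3326, 0.0439]
eef_rot: [-0.001, -0.051, 0.999, -0.002]
force: [-0.7, -5.7, 1.3]
opening: 0.0459
grip_force: 2.2
```

Call:
drive_tool(steps=[0, 0.01, 0, 0, 0, 5, 0, 0.017, 0, 0, 0, 7.5, -0.001, 0.02, 0, 0, 0, 7.5, -0.001, 0.022, 0, 0, 0, 7.5, -0.001, 0.022, 0, 0, 0, 7.5, -0.001, 0.022, 0, 0, 0, 7.5, -0.001, 0.022, 0, 0, 0, 7.5, -0.001, 0.022, 0, 0, 0, 7.5])

```text
time: 55.1
position: [0.472, 0.3565, 0.0442]
eef_rot: [-0.0, 0.013, 1.0, -0.0]
force: [-0.6, -3.2, -1.9]
opening: 0.0461
grip_force: 1.2
```

```bash
cat >> h.py <<'E'
def lever(lo=-30,hi=110):
    t=grab('top');g=t['image'].max(2);V=np.array([.5674,.3553]);b=[]
    for q in np.radians(np.arange(lo,hi,1)):
        pts=proj(t,[[V[0]-rr*np.cos(q),V[1]-rr*np.sin(q),.1] for rr in np.linspace(.06,.118,20)]).astype(np.float32)
        b.append((cv2.remap(g,pts[:,0].copy(),pts[:,1].copy(),1).mean().round(),np.degrees(q).round()))
    print('lever',sorted(b)[:7])
    # pipe direction at z=.05, brass/grey outlet: columns of non-bench in rows around
    return t
E
python3 - <<'E'
from h import *
st();lever()
E
```

```text
t 55.1 [0.472  0.3565 0.0442] psi 88.5 tilt -1.0 F [-0.6 -3.2 -1.9] T [-0.34  0.19  0.04] op 0.0461 g 1.2
lever [(np.float64(23.0), np.float64(4.0)), (np.float64(23.0), np.float64(5.0)), (np.float64(24.0), np.float64(6.0)), (np.float64(25.0), np.float64(3.0)), (np.float64(25.0), np.float64(7.0)), (np.float64(27.0), np.float64(2.0)), (np.float64(27.0), np.float64(8.0))]
```

Lever at about 5° and still moving (3 N). Keep pushing left to the stop.

Call:
drive_tool(steps=[0, 0.002, 0, 0, 0, 0, 0, 0.004, 0, 0, 0, 0, 0, 0.006, 0, 0, 0, 0, 0, 0.008, 0, 0, 0, 0, 0, 0.01, 0, 0, 0, 0, 0, 0.011, 0, 0, 0, 0, 0, 0.012, 0, 0, 0, 0, 0, 0.012, 0, 0, 0, 0])

```text
time: 56.15
position: [0.4724, 0.3689, 0.0443]
eef_rot: [0.0, 0.013, 1.0, 0.0]
force: [-2.2, -2.0, -0.9]
opening: 0.0457
grip_force: 1.1
```

Call:
drive_tool(steps=[0, 0.002, 0, 0, 0, 0, 0, 0.004, 0, 0, 0, 0, 0, 0.006, 0, 0, 0, 0, 0, 0.008, 0, 0, 0, 0, 0, 0.009, 0, 0, 0, 0, 0, 0.01, 0, 0, 0, 0, 0, 0.01, 0, 0, 0, 0, 0, 0.01, 0, 0, 0, 0])

```text
time: 57.15
position: [0.4722, 0.3739, 0.0439]
eef_rot: [-0.001, 0.013, 1.0, -0.004]
force: [-2.3, -13.9, 3.8]
opening: 0.0461
grip_force: 6.7
```

```bash
python3 - <<'E'
from h import *
st();lever()
E
```

```text
t 57.15 [0.4722 0.3739 0.0439] psi 88.6 tilt -1.0 F [ -2.3 -13.9   3.8] T [-2.51  0.53  0.02] op 0.0461 g 6.7
lever [(np.float64(24.0), np.float64(-7.0)), (np.float64(24.0), np.float64(-6.0)), (np.float64(25.0), np.float64(4.0)), (np.float64(25.0), np.float64(5.0)), (np.float64(25.0), np.float64(6.0)), (np.float64(26.0), np.float64(-8.0)), (np.float64(26.0), np.float64(2.0))]
```

Call:
drive_tool(steps=[0, 0.001, 0, 0, 0, 0, 0, 0.002, 0, 0, 0, 0, 0, 0.003, 0, 0, 0, 0, 0, 0.004, 0, 0, 0, 0, 0, 0.005, 0, 0, 0, 0, 0, 0.006, 0, 0, 0, 0, 0, 0.006, 0, 0, 0, 0, 0, 0.006, 0, 0, 0, 0])

```text
time: 58.2
position: [0.472, 0.3737, 0.0436]
eef_rot: [-0.002, 0.012, 1.0, -0.01]
force: [-3.2, -25.4, 9.5]
opening: 0.0463
grip_force: 13.3
```

Call:
drive_tool(steps=[0, -0.005, 0, 0, 0, 0, 0, -0.01, 0, 0, 0, 0, 0, -0.02, 0, 0, 0, 0, 0, -0.02, 0, 0, 0, 0, 0, -0.02, -0.04, 0, 0, 0, 0, -0.02, -0.08, 0, 0, 0, 0, -0.07, -0.1, 0, 0, 0, 0, -0.13, -0.1, 0, 0, 0])

```text
time: 59.2
position: [0.472, 0.2558, 0.1475]
eef_rot: [0.004, 0.011, 1.0, 0.002]
force: [0.5, 0.0, -0.2]
opening: 0.046
grip_force: 0.0
```

Call:
drive_tool(steps=[0, -0.05, 0, 0, 0, 0, 0, -0.1, 0, 0, 0, 0, 0, -0.15, 0, 0, 0, 0, 0, -0.2, 0, 0, 0, 0, 0, -0.25, 0, 0, 0, 0, 0, -0.25, 0, 0, 0, 0, 0, -0.25, 0, 0, 0, 0, 0, -0.25, 0, 0, 0, 0])

```text
time: 60.2
position: [0.4632, 0.0061, 0.1443]
eef_rot: [0.0, 0.012, 1.0, 0.0]
force: [0.5, 0.2, 0.2]
opening: 0.0456
grip_force: 0.0
```

```bash
python3 - <<'E'
from h import *
st();t=lever()
# brass outlet direction: brass mask
im=t['image'];hsv=cv2.cvtColor(im,cv2.COLOR_RGB2HSV)
m=((hsv[...,0]>10)&(hsv[...,0]<28)&(hsv[...,1]>110)).astype(np.uint8)
m[:, :80]=0;m[:,140:]=0;m[:190]=0;m[275:]=0
ys,xs=np.nonzero(m);P=onz(t,np.c_[xs,ys],.055)[:,:2]
rows=[(round(float(x),3),P[abs(P[:,0]-x)<.004,1].min().round(3),P[abs(P[:,0]-x)<.004,1].max().round(3)) for x in np.arange(.47,.64,.015) if (abs(P[:,0]-x)<.004).any()];print(rows)
g=cv2.cvtColor(im,cv2.COLOR_RGB2GRAY)
print('tray ok?');hsv2=hsv[235:335,140:260];mm=(hsv2[...,1]<14).astype(np.uint8);c=max(cv2.findContours(mm,0,1)[0],key=cv2.contourArea);print(cv2.minAreaRect(c))
E
```

```text
t 60.2 [0.4632 0.0061 0.1443] psi 88.6 tilt -1.0 F [0.5 0.2 0.2] T [0.08 0.01 0.04] op 0.0456 g 0.0
lever [(np.float64(17.0), np.float64(2.0)), (np.float64(20.0), np.float64(1.0)), (np.float64(21.0), np.float64(-3.0)), (np.float64(21.0), np.float64(-2.0)), (np.float64(21.0), np.float64(-1.0)), (np.float64(22.0), np.float64(0.0)), (np.float64(27.0), np.float64(3.0))]
[(0.5, np.float64(0.351), np.float64(0.363)), (0.515, np.float64(0.351), np.float64(0.363)), (0.53, np.float64(0.333), np.float64(0.361)), (0.545, np.float64(0.338), np.float64(0.362)), (0.56, np.float64(0.339), np.float64(0.357)), (0.575, np.float64(0.337), np.float64(0.355)), (0.59, np.float64(0.337), np.float64(0.372)), (0.605, np.float64(0.335), np.float64(0.375))]
tray ok?
((49.8056640625, 48.530189514160156), (74.27765655517578, 67.58831787109375), 87.51044464111328)
```

The lever is back on its open stop: 25 N with no movement, reading about 0° against about 91° when shut. The arm is clear, so I'll hand the job in.

```bash
python3 -c "
from station import r
print(r.close_job())"
```

```text
the job is handed in; nothing more can be done
None
```

I handed the job in at about 60 s: I shut the valve first, laid both fitted clips (a and b; stand c had none) flat in the tray, put all three rollers in the crate, then reopened the valve to its stop.

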